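# Register a milling blank in the corner of a jig

## Robot

A 6-joint arm with a two-finger parallel gripper is mounted at the origin on the work surface. World frame = base frame: x ahead of the robot, y to its left, z up, the work surface at z = 0. Lengths are in m, angles in rad, forces in N, time in s.
With the tool pointing down it reaches from about 0.3 to 0.75 m from the base axis. Payload 8.5 kg.
Tool frame: the origin (TCP) lies on the centre line of the jaws, within the pads' length; the fingertips stand 17 mm ahead of it and the grasp point (between the pads) lies 2 mm behind it (bot.tip_extent is the distance from the TCP to the fingertips, in m); x points along the fingers, y is the direction in which the jaws open and shut, and the axes are right-handed (so a half turn about x gives the same grasp; the last joint's range is limited). The gripper opens to 85 mm and grips with 20 to 120 N. Pads are 22 mm wide; open, the fingers measure 114 mm over their backs; the gripper's body (76 mm by 85 mm) begins 54 mm behind the grasp point. The pads swing forward as they close: fully open they stand 13 mm farther back than shut.
Start: joints at [-1.438, 0.381, 1.297, -0, 1.464, -0.215], TCP at [0.187, -0.517, 0.213] pointing down, gripper open.
Joint ranges: [-3.11, 3.11], [-0.89, 2.33], [0.22, 2.48], [-1.42, 4.56], [0.17, 2.85], [-2.88, 2.88]. Speed limits (rad/s): [2.39, 2.39, 3.14, 3.14, 3.14, 3.14].

## Interface

Orientations are given as [roll, pitch, yaw] about the fixed x, y, z axes, in that order (R = Rz(yaw) Ry(pitch) Rx(roll)).
In Python, from workcell import bot, optics, workorder gives the robot as it stands. The module is installed in compiled form; this text tells all that it offers.
- The arm moves only by the tool step_arm, never from a script. Its argument "steps" is a list of rows, each a list of 3 entries, a list of its own where there are three numbers: the shift along the tool's x, y, z in m, then the turn, a rotation vector about the tool's x, y, z in rad, then the finger opening in m, from 0 to 0.0854. In form: [[[dx, dy, dz], [wx, wy, wz], jaw], ...]. A call has exactly 10 rows; each row is the pose to reach, as a shift and turn from the pose commanded when the call began, along the tool's axes at that moment; what a row does not reach only later rows make up. A row lasts 1/12 s, in which the tool goes at most 41.7 mm and 7.16 degrees, less where a joint would pass 70% of its speed; a pose out of reach is approached as far as the arm can. A call with a gripper value outside its range is refused whole. The fingers move at their own pace and stop on an object; the grip force is fixed at half the most. Time passes only in rows, so rows that repeat a pose let the fingers close, or fill a call up. It gives the time, the measured TCP pose, the force and the opening at its end, in the units of the state.
- bot.observe(): the state, without advancing time (a new reading comes with each control period).
- optics.get_image(name): name is "side" or "top"; returns the picture (384x512x3 uint8, blue, green, red); there is no depth.
- optics.camera_info(name): a dict with "camera_matrix" (3x3 intrinsics, pixels), "rvec" (rotation vector, rad) and "tvec" (3), from world to camera coordinates, as OpenCV has them. Camera axes: x right, y down, z forward; pixel columns grow to the right and rows downward; lengths in m; the calibration is good to about 2 mm. A picture is of the moment at which its call begins. camera_info takes no time and is no camera call.
- workorder.close_job(): hands the job in, once; it reports no verdict.
The state is a dict: "time_s": time; "joints": joint angles; "dq": joint speeds; "joint_efforts": joint torques, N m; "tool_pos": TCP position; "orientation": TCP orientation; "ft_force": force on the tool from outside, world axes, zero at the start; "wrist_torque": the same for the moment, N m; "width": opening from 0.0 (shut) to 1.0 (fully open).
Only numpy, scipy, OpenCV 4.12 (cv2) and the standard library are available. Lean on these libraries where they do the work, as an engineer would, in place of code of your own. Each camera call takes 0.05 s, during which the arm holds its last target. There are 200 camera calls.

## Task

Take the ivory milling blank from its sloped blue rest under the lamp without bumping the lamp, and set it down flat on the aluminium jig (do not let it fall), its long sides along the black rail and its notched end towards the end that the red mark shows. Then push it home: first its long side flat against the rail, with its end still clear of the blue end stop, and then along the rail until its end is firmly against the stop. Leave it lying there, fully home on both, and leave everything else on the bench alone.

Things in the scene. Friction and masses are not known exactly. Their poses are not given: they have to be found in the camera images.
- blank: ivory block (milling blank) 64 x 40 x 20 mm (x, y, z), about 140 g. Origin: centre of its underside; x along its length towards the notched end, z out of its top. The notch, 9 mm wide, 10 mm deep, full height, black inside, is mid +x end; black dot on top. It starts on the rack's slope, tilted 30 degrees, notched end uppermost.
- blank_notch (a point): point on the blank at the middle of its notched end, top edge: (32, 0, 20) mm in the blank's frame
- rack: fixed grey base plate 160 x 90 x 10 mm (centre at x = 5 mm) with a blue sloped rest 26 mm wide, narrower than the blank so fingers pass on both sides. Origin on the bench; x level, z up. The slope rises 30 degrees towards +x; the blank's underside centre lies at (0, 0, 75) mm, its low end on a lip 13 mm above the slope.
- lamp: fixed lamp of the rack, same frame as the rack: white tube, 20 mm diameter, 130 mm long along y, its axis through (28, 0, 180) mm, above the blank's upper half; a bar joins it to a post (12 mm diameter) at (76, 0) mm, 185 mm high. A vertical gripper does not fit under it; one tilted along the slope's normal does.
- jig: fixed aluminium plate 150 x 170 x 10 mm (x, y, z). Origin: centre of its underside on the bench; z up. Top face at z = 10 mm. It carries the rail (along y, on its +x side) and the end stop (on its +y side). With the blank fully home, the blank's origin is at (30, 23, 10) mm in this frame and its length runs along y.
- rail: black rail on the jig, same frame as the jig: stop face at x = 50 mm looking to -x, from y = -60 to 70 mm, 10 mm thick, top at z = 24 mm
- end_stop: blue end stop on the jig, same frame as the jig: stop face at y = 55 mm looking to -y, from x = 9 to 47 mm, 12 mm thick, top at z = 24 mm
- red_mark: red round peg 12 mm across, 12 mm high, fixed on the jig behind the rail at jig x = 68 mm and y = 48 or -2 mm (origin: centre of its underside): shows towards which end (+y or -y of the jig) the notched end of the blank must lie
- white_mark: white peg of the same size, at the other of the two places: the plain end
- jar: bystander: low amber screw-top jar, 44 mm across, 55 mm high; origin at the centre of its underside
- bottle: bystander: white bottle with green cap, 48 mm across, 135 mm high; origin at the centre of its underside
- can: bystander: blue can, 66 mm across, 90 mm high; origin at the centre of its underside
- mug: bystander: white ceramic beaker, 72 mm across, 80 mm high; origin at the centre of its underside
- bowl: bystander: green mixing bowl, 110 mm across, 50 mm high; origin at the centre of its underside
- brush: bystander: brush lying on the bench, about 200 mm long, along its own x axis
- ring: bystander: brass ring, 36 mm across, 18 mm high, lying flat on the jig near its corner away from the rail and beside the end stop (jig x about -50, y about 55 mm); origin at the centre of its underside
- old_blank: bystander: grey square blank 50 x 50 x 16 mm lying flat; origin at the centre of its underside
Not all that is in view belongs to the job. What is shaped like the jig but orange or pink is not meant.

How it is judged:
On the way, in this order (a step that is already met when the one before it is completed fails the run):
1. the blank, flat on the jig, is pushed with its long side against the rail (at least 0.5 N), its end not yet pressed on the end stop (angle between blank's own z axis and vertical below 0.06 rad and z of blank in the frame of jig between 0.006 and 0.0135 m and contact force between blank and rail above 0.5 N and x of blank in the frame of jig between 0.027 and 0.033 m and angle between the x axis of blank and the y axis of jig, either way round below 0.06 rad).
2. the blank is pushed along the rail with its end against the end stop (at least 0.5 N) (angle between blank's own z axis and vertical below 0.06 rad and z of blank in the frame of jig between 0.006 and 0.0135 m and contact force between blank and end_stop above 0.5 N and y of blank in the frame of jig between 0.02 and 0.026 m).
At the end, for the whole second after the job is handed in: The blank lies still, flat on the jig and upright, within 2 mm of fully home on both the rail and the end stop, its long side within 2 degrees of the rail, its notched end at the red mark's end (angle between blank's own z axis and vertical below 0.06 rad and z of blank in the frame of jig between 0.006 and 0.0135 m and x of blank in the frame of jig between 0.028 and 0.032 m and y of blank in the frame of jig between 0.021 and 0.025 m and angle between the x axis of blank and the y axis of jig, either way round below 0.035 rad and horizontal distance between blank_notch and red_mark below 0.05 m and linear speed of blank below 0.01 m/s); the robot touches nothing.
It fails at once if the blank is let go more than 15 mm above the jig's top (away from its rest) (z of blank in the frame of jig above 0.025 m and distance between blank and rack above 0.14 m and contact force between the fingers and blank below 0.02 N).
It fails at once if the lamp is bumped (more than 8 N) (contact force between anything else and lamp above 8 N).
It fails at once if a bystander on the bench is moved by more than 15 mm (distance of any of jar, bottle, can, mug, bowl, brush, ring, old_blank from where it was at the start of the episode above 0.015 m).
It also fails if it takes over 67 s, if anything falls off the work surface, if the arm or the gripper's body presses on something with over 40 N, if the wrist force passes 120 N, or if a joint passes its speed limit or range.

## Working session

There is one attempt and no reset: what is moved stays moved. The work goes in short steps, Python scripts to look and compute and a tool call to move; the robot and the scene stay as the last step left them, time stands still between calls to the robot, and variables do not carry over. Pictures are saved under pics/ and viewed, about 8 in all and at most 12, crops included, and the job is handed in when it is done.

Besides the shell and the picture viewer there is one more tool, called as a command line: name --argument value ..., lists and objects as JSON in quotes. step_arm: Moves the arm, as the interface text tells. Its arguments: {"type":"object","properties":{"steps":{"type":"array","items":{"type":"array"}}},"required":["steps"]}

```bash
mkdir -p pics
python3 - <<'E'
from workcell import bot, optics
import cv2, numpy as np
for n in("top","side"):
    im=optics.get_image(n); cv2.imwrite(f"pics/{n}0.png",im)
    i=optics.camera_info(n); print(n,i)
    R=cv2.Rodrigues(np.array(i["rvec"],float))[0]; print("cam pos",-R.T@np.array(i["tvec"]).ravel())
print(bot.observe(), bot.tip_extent)
E
```

```text
top {'camera_matrix': array([[356.17774196,   0.        , 253.50242439],
       [  0.        , 356.17774196, 188.15898335],
       [  0.        ,   0.        ,   1.        ]]), 'rvec': array([ 2.1588376 , -2.15635985,  0.086055  ]), 'tvec': array([0.01459482, 0.55248523, 1.33121558])}
cam pos [ 0.41290012 -0.01626594  1.3808826 ]
side {'camera_matrix': array([[356.39656037,   0.        , 253.99379122],
       [  0.        , 356.39656037, 190.12366168],
       [  0.        ,   0.        ,   1.        ]]), 'rvec': array([ 0.14712311, -2.77852505,  1.39892716]), 'tvec': array([0.52799605, 0.10785663, 1.00385047])}
cam pos [0.4661707  0.79028646 0.67547082]
{'time_s': 0.1, 'joints': array([-1.43829394e+00,  3.81124908e-01,  1.29815387e+00, -2.44066769e-05,
        1.46360738e+00, -2.15290871e-01]), 'dq': array([-8.60547204e-04, -1.34472168e-04, -1.67360235e-03,  7.25137742e-04,
       -1.45176012e-03, -6.69980579e-05]), 'joint_efforts': array([ 4.56465656e-03, -4.49218833e+01, -2.31656384e+01, -1.25282058e-04,
        3.64911590e-03,  2.67306518e-06]), 'tool_pos': array([ 0.18741061, -0.51678115,  0.21198602]), 'orientation': array([-1.76733167,  1.56950259,  1.72205687]), 'ft_force': array([ 0.42468392, -0.47008256, -0.25929391]), 'wrist_torque': array([-0.02957462, -0.0190763 ,  0.00058721]), 'width': 0.9999390343788421} 0.017
```

View pics/top0.png

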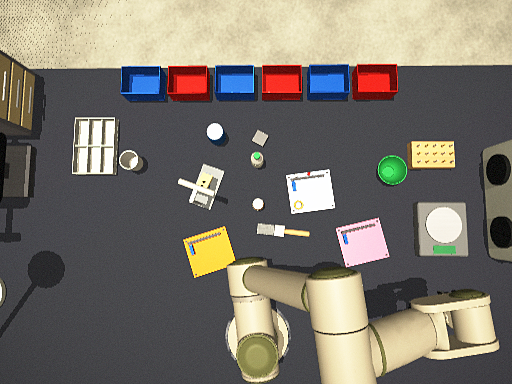

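View pics/side0.png

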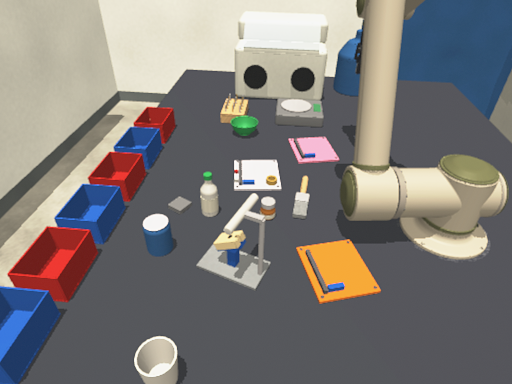

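The top view shows the rack at about (206,186), with the lamp head at (190,183). The white aluminium jig is at (310,191), the orange decoy at (209,251) and the pink decoy at (362,241). The side view has the rack at (234,263), the jig at (257,175), the orange decoy at (338,268) and the pink decoy at (313,149).

Candidates that could be mistaken for the blank: the ivory block on the blue rest at top (205,182) / side (230,240), the grey old_blank at top (260,137), and the tan block at top (433,154). I'm choosing the ivory block and checking it in a crop.

Run:
```python
import cv2, numpy as np
t=cv2.imread("pics/top0.png"); s=cv2.imread("pics/side0.png")
def c(im,x,y,w,h): return cv2.resize(im[y:y+h,x:x+w],(400,300),interpolation=cv2.INTER_CUBIC)
cv2.imwrite("pics/crop1.png",np.vstack([np.hstack([c(t,170,157,72,54),c(t,276,162,72,54)]),np.hstack([c(s,190,190,100,75+0),c(s,222,150,72,54)])]))
```

```text
(no output)
```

View pics/crop1.png

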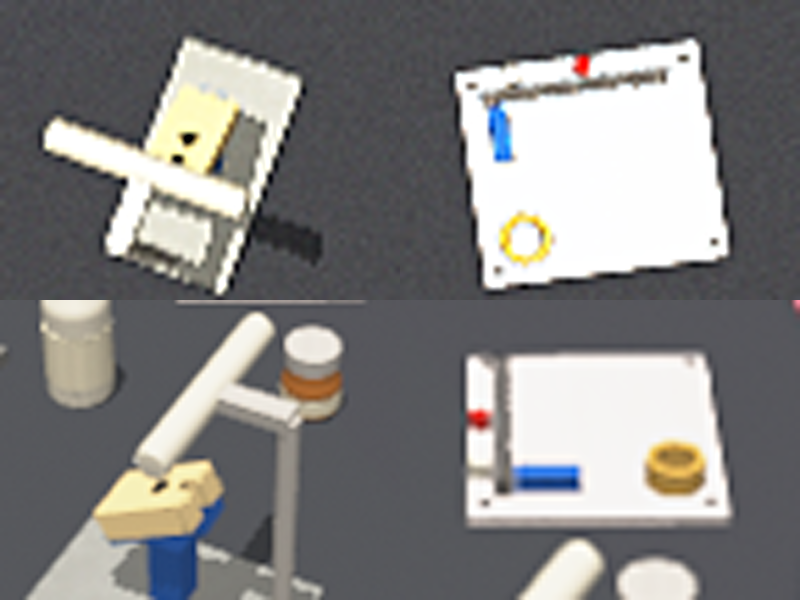

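The crop confirms it: the ivory blank is on the blue rest, notch and black dot at top (203,185), low end pointing image-up (world +x). The red peg, at top (381-276…, i.e. 381→(381,174) in full pixels ≈ (381-0.. → x=381/… see code), sits mid-rail, and the white peg sits by the end stop. So red is at jig y = -2 and the notch must point to jig -y. Next I'll measure the poses.

```bash
cat > h.py <<'E'
import cv2, numpy as np
from scipy.spatial.transform import Rotation as Rn
from workcell import bot, optics
I={n:optics.camera_info(n) for n in("top","side")}
def ray(n,px):
    i=I[n]; R=cv2.Rodrigues(np.array(i["rvec"],float))[0]; t=np.array(i["tvec"]).ravel()
    d=np.c_[np.atleast_2d(px).astype(float),np.ones(len(np.atleast_2d(px)))]@np.linalg.inv(i["camera_matrix"]).T@R
    return -R.T@t,d
def onz(n,px,z):
    o,d=ray(n,px); return (o+d*((z-o[2])/d[:,2])[:,None])[:,:2]
def proj(n,P):
    i=I[n]; return cv2.projectPoints(np.array(P,float).reshape(-1,1,3),i["rvec"],i["tvec"],i["camera_matrix"],None)[0].reshape(-1,2)
E
python3 - <<'E'
from h import *
t=cv2.imread("pics/top0.png"); s=cv2.imread("pics/side0.png")
def deg(v): return np.degrees(np.arctan2(v[1],v[0]))
def rects(im,n,x0,y0,x1,y1,lo,hi,z,lbl):
    m=np.zeros(im.shape[:2],np.uint8); hsv=cv2.cvtColor(im,cv2.COLOR_BGR2HSV)
    m[y0:y1,x0:x1]=cv2.inRange(hsv,lo,hi)[y0:y1,x0:x1]
    cs=cv2.findContours(m,cv2.RETR_EXTERNAL,cv2.CHAIN_APPROX_NONE)[0]
    c=max(cs,key=cv2.contourArea) 
    w=onz(n,c[:,0,:],z)*1000
    r=cv2.minAreaRect(w.astype(np.float32)); M=cv2.moments(m,True)
    cen=onz(n,[[M['m10']/M['m00'],M['m01']/M['m00']]],z)*1000
    print(lbl,"rect",np.round(r[0],1),np.round(r[1],1),round(r[2],1),"maskcen",cen.round(1),"area px",cv2.contourArea(c))
W=((0,0,150),(180,60,255))
rects(t,"top",276,160,348,218,*W,.01,"jig top")
rects(s,"side",226,155,290,192,*W,.01,"jig side")
B=((100,120,80),(130,255,255))
rects(t,"top",285,170,305,195,*B,.024,"stop top"); rects(s,"side",235,170,262,190,*B,.024,"stop side")
Rr=((0,150,100),(8,255,255))
rects(t,"top",290,160,330,182,*Rr,.022,"red top"); rects(s,"side",225,160,242,182,*Rr,.022,"red side")
O=np.array([170,157]); f=72/400
pc=onz("top",O+f*np.array([[185,38],[300,75],[220,293],[107,250]]),.01)*1000
print("rack corners",pc.round(1),"mean",pc.mean(0).round(1),"axis deg",deg(pc[3]-pc[0]),deg(pc[2]-pc[1]),"y",deg(pc[3]-pc[2]),deg(pc[0]-pc[1]))
print(np.linalg.norm(pc[3]-pc[0]),np.linalg.norm(pc[2]-pc[1]),np.linalg.norm(pc[0]-pc[1]))
lt=onz("top",O+f*np.array([[50,133],[240,198]]),.18)*1000; print("lamp",lt.round(1),lt.mean(0),deg(lt[0]-lt[1]),np.linalg.norm(lt[0]-lt[1]))
S=np.array([190,190]); sl=onz("side",S+.25*np.array([[260,328-300],[152,460-300]]),.18)*1000; print("lamp side",sl.round(1),sl.mean(0),deg(sl[1]-sl[0]),np.linalg.norm(sl[0]-sl[1]))
print(Rn.from_euler('xyz',bot.observe()["orientation"]).as_matrix().round(3))
E
```

```text
jig top rect [ 543.5 -202.4] [152.4 169.4] 7.7 maskcen [[ 541.3 -205.4]] area px 1608.5
jig side rect [ 541.1 -193. ] [150.  178.5] 7.5 maskcen [[ 540.9 -189.6]] area px 1128.0
stop top rect [ 563.2 -137.6] [36.1 10.5] 10.7 maskcen [[ 562.7 -137.3]] area px 16.5
stop side rect [ 562.3 -127.4] [31.9 16.5] 7.0 maskcen [[ 562.4 -127.4]] area px 30.0
red top rect [ 611.7 -193.8] [7.7 7.9] 89.2 maskcen [[ 611.1 -194.9]] area px 2.5
red side rect [ 609.8 -186.5] [ 5.8 13.8] 36.7 maskcen [[ 610.4 -186.7]] area px 3.0
rack corners [[650.  212.3]
 [623.6 130.8]
 [470.7 184.9]
 [500.5 264.3]] mean [561.2 198.1] axis deg 160.81010331213196 160.54385665826203 y 69.41930718554529 72.0237208982614
158.26429343838603 162.1382820484854 85.59395389604248
lamp [[561.6 266.2]
 [521.6 148.5]] [541.59346203 207.35717621] 71.19095112425987 124.29863770868724
lamp side [[516.9 151.1]
 [560.8 266.3]] [538.85252863 208.72637824] 69.1109223611987 123.28922861294463
[[-0.     0.341 -0.94 ]
 [ 0.001 -0.94  -0.341]
 [-1.    -0.001 -0.   ]]
```

```bash
cat >> h.py <<'E'
JIG=np.array([.5434,-.2022]); JY=np.radians(7.6); RACK=np.array([.566,.198]); RY=np.radians(160.6)
def cur():
    s=bot.observe(); return s["tool_pos"],Rn.from_euler('xyz',s["orientation"]).as_matrix()
def Rt(x,y): return np.c_[x,y,np.cross(x,y)]
def rackpose(h,du=0):  # TCP at height h above underside along slope normal, du along slope
    Z=Rn.from_euler('z',RY).as_matrix(); n=np.array([-.5,0,3**.5/2]); u=np.array([3**.5/2,0,.5])
    return np.r_[RACK,0]+Z@(np.array([0,0,.075])+n*h+u*du), Rt(Z@-n,Z[:,1])
def jigpose(x,y,h,yaw=0): # tool down, TCP h above jig top; yaw: tool y relative to jig x
    a=JY; p=JIG+np.array([[np.cos(a),-np.sin(a)],[np.sin(a),np.cos(a)]])@[x,y]
    return np.r_[p,.01+h], Rt(np.array([0,0,-1.]),np.array([np.cos(a+yaw),np.sin(a+yaw),0]))
def go(target,frm=None):
    p,R=frm or cur(); P,Q=target
    d=R.T@(P-p); w=Rn.from_matrix(R.T@Q).as_rotvec()
    print("shift mm",(d*1000).round(1).tolist(),"rot",w.round(4).tolist(),"deg",round(np.degrees(np.linalg.norm(w)),1))
E
python3 - <<'E'
from h import *
p,R=cur(); go((np.array([.40,-.35,.45]),R)); go(rackpose(.25)); print(rackpose(.25)[0],rackpose(.018))
E
```

```text
shift mm [-237.8, -84.6, -256.8] rot [0.0, 0.0, 0.0] deg 0.0
shift mm [-78.8, -463.8, -696.3] rot [0.6707, -0.5025, -0.1784] deg 49.1
[0.68390283 0.15647986 0.29150635] (array([0.574489  , 0.19501055, 0.09058846]), array([[-0.47161133, -0.33216113, -0.81685478],
       [ 0.16608057, -0.94322266,  0.28765998],
       [-0.8660254 ,  0.        ,  0.5       ]]))
```

step_arm --steps '[[[-0.12, -0.04, -0.13], [0, 0, 0], 0.062], [[-0.12, -0.04, -0.13], [0, 0, 0], 0.062], [[-0.12, -0.04, -0.13], [0, 0, 0], 0.062], [[-0.12, -0.04, -0.13], [0, 0, 0], 0.062], [[-0.238, -0.085, -0.257], [0, 0, 0], 0.062], [[-0.238, -0.085, -0.257], [0, 0, 0], 0.062], [[-0.238, -0.085, -0.257], [0, 0, 0], 0.062], [[-0.238, -0.085, -0.257], [0, 0, 0], 0.062], [[-0.238, -0.085, -0.257], [0, 0, 0], 0.062], [[-0.238, -0.085, -0.257], [0, 0, 0], 0.062]]'

```text
time_s: 0.93
tool_pos: [0.4025, -0.3473, 0.4541]
orientation: [1.959, 1.564, -0.831]
ft_force: [-0.3, 0.2, -0.5]
width: 0.726
```

Run:
```python
from h import *
s=bot.observe(); print(s["time_s"],s["tool_pos"],s["joints"].round(3),s["width"]); go((np.array([.60,.02,.40]),rackpose(.25)[1]));go(rackpose(.25))
```

```text
0.9333 [ 0.40253464 -0.34733775  0.45411785] [-9.350e-01  3.060e-01  7.350e-01  1.000e-03  2.094e+00  2.840e-01] 0.7259404653697056
shift mm [53.2, -277.0, -311.9] rot [0.6735, -0.5069, -0.1856] deg 49.5
shift mm [161.4, -376.8, -437.5] rot [0.6735, -0.5069, -0.1856] deg 49.5
```

step_arm --steps '[[[0.027, -0.14, -0.156], [0.3, -0.22, -0.08], 0.062], [[0.027, -0.14, -0.156], [0.3, -0.22, -0.08], 0.062], [[0.027, -0.14, -0.156], [0.3, -0.22, -0.08], 0.062], [[0.027, -0.14, -0.156], [0.3, -0.22, -0.08], 0.062], [[0.027, -0.14, -0.156], [0.3, -0.22, -0.08], 0.062], [[0.053, -0.277, -0.312], [0.673, -0.507, -0.186], 0.062], [[0.053, -0.277, -0.312], [0.673, -0.507, -0.186], 0.062], [[0.053, -0.277, -0.312], [0.673, -0.507, -0.186], 0.062], [[0.053, -0.277, -0.312], [0.673, -0.507, -0.186], 0.062], [[0.053, -0.277, -0.312], [0.673, -0.507, -0.186], 0.062]]'

```text
time_s: 1.77
tool_pos: [0.5918, 0.0048, 0.395]
orientation: [-0.002, 1.033, 2.791]
ft_force: [28.3, -4.8, 39.2]
width: 0.723
```

Run:
```python
from h import *
s=bot.observe(); print(s["time_s"],s["tool_pos"],s["joints"].round(3),s["width"]); go(rackpose(.22));go(rackpose(.1))
```

```text
1.7667 [0.59182481 0.0047737  0.39499598] [-0.223  0.755  0.221  0.151  2.695  1.815] 0.7229717253583892
shift mm [101.3, -173.7, -83.3] rot [-0.0081, 0.014, 0.006] deg 1.0
shift mm [221.3, -173.0, -85.0] rot [-0.0081, 0.014, 0.006] deg 1.0
```

Run:
```python
from h import *
s=bot.observe(); print(s["ft_force"]); go(rackpose(.16))
```

```text
[28.3190232  -4.75899689 39.1916653 ]
shift mm [161.3, -173.4, -84.2] rot [-0.0081, 0.014, 0.006] deg 1.0
```

step_arm --steps '[[[0.05, -0.055, -0.025], [0, 0, 0], 0.062], [[0.08, -0.09, -0.045], [0, 0, 0], 0.062], [[0.11, -0.12, -0.06], [0, 0.01, 0], 0.062], [[0.14, -0.15, -0.075], [-0.008, 0.014, 0.006], 0.062], [[0.161, -0.173, -0.084], [-0.008, 0.014, 0.006], 0.062], [[0.161, -0.173, -0.084], [-0.008, 0.014, 0.006], 0.062], [[0.161, -0.173, -0.084], [-0.008, 0.014, 0.006], 0.062], [[0.161, -0.173, -0.084], [-0.008, 0.014, 0.006], 0.062], [[0.161, -0.173, -0.084], [-0.008, 0.014, 0.006], 0.062], [[0.161, -0.173, -0.084], [-0.008, 0.014, 0.006], 0.062]]'

```text
time_s: 2.6
tool_pos: [0.6412, 0.1702, 0.2187]
orientation: [-0.007, 1.058, 2.801]
ft_force: [0.9, -0.6, 0.3]
width: 0.725
```

Run:
```python
from h import *
s=bot.observe(); print(s["time_s"],s["tool_pos"],s["joints"].round(3),s["ft_force"]); go(rackpose(.16));go(rackpose(.018))
a=optics.get_image("top");b=optics.get_image("side")
def c(im,x,y,w,h): return cv2.resize(im[y:y+h,x:x+w],(400,300),interpolation=cv2.INTER_CUBIC)
cv2.imwrite("pics/t1.png",a);cv2.imwrite("pics/s1.png",b)
cv2.imwrite("pics/pre.png",np.hstack([c(a,160,135,100,75),c(b,170,145,140,105)]))
```

```text
2.6 [0.64121427 0.1702498  0.21872   ] [0.01  0.855 0.494 0.221 2.267 2.015] [ 0.92622856 -0.55314719  0.29219355]
shift mm [4.6, -1.2, -2.4] rot [0.0053, -0.011, 0.0009] deg 0.7
shift mm [146.6, -1.1, -0.8] rot [0.0053, -0.011, 0.0009] deg 0.7
```

View pics/pre.png

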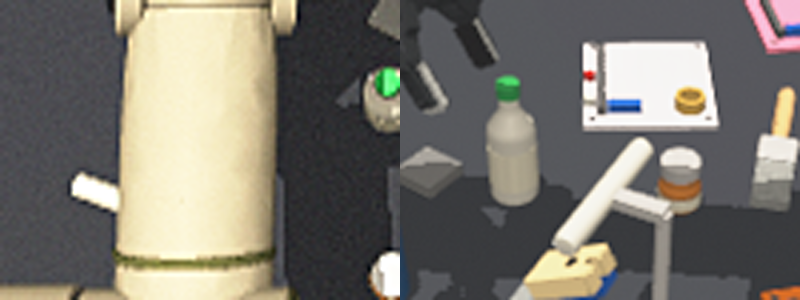

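View pics/s1.png

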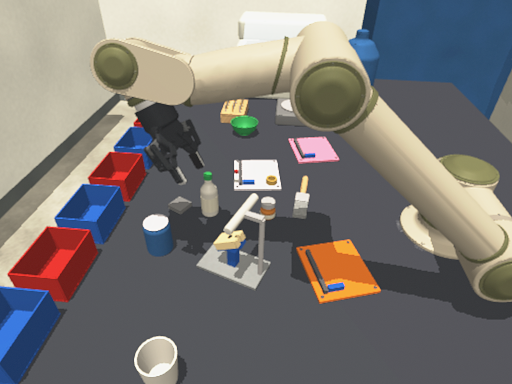

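step_arm --steps '[[[0.015, 0, -0.001], [0.005, -0.011, 0], 0.062], [[0.03, -0.001, -0.001], [0.005, -0.011, 0], 0.062], [[0.045, -0.001, -0.001], [0.005, -0.011, 0], 0.062], [[0.06, -0.001, -0.001], [0.005, -0.011, 0], 0.062], [[0.075, -0.001, -0.001], [0.005, -0.011, 0], 0.062], [[0.09, -0.001, -0.001], [0.005, -0.011, 0], 0.062], [[0.1, -0.001, -0.001], [0.005, -0.011, 0], 0.062], [[0.105, -0.001, -0.001], [0.005, -0.011, 0], 0.062], [[0.105, -0.001, -0.001], [0.005, -0.011, 0], 0.062], [[0.105, -0.001, -0.001], [0.005, -0.011, 0], 0.062]]'

```text
time_s: 3.53
tool_pos: [0.5936, 0.189, 0.1263]
orientation: [-0.001, 1.046, 2.803]
ft_force: [0.0, 0.1, 0.7]
width: 0.723
```

Run:
```python
from h import *
s=bot.observe(); print(s["time_s"],s["tool_pos"],s["joints"].round(3),s["ft_force"]); go(rackpose(.018))
a=optics.get_image("top");b=optics.get_image("side")
cv2.imwrite("pics/t2.png",a);cv2.imwrite("pics/s2.png",b)
def c(im,x,y,w,h,W): return cv2.resize(im[y:y+h,x:x+w],(W,500),interpolation=cv2.INTER_CUBIC)
cv2.imwrite("pics/pre2.png",c(b,170,145,120,125,480))
```

```text
3.5333 [0.59363447 0.18902753 0.1262633 ] [0.035 0.81  0.854 0.2   1.965 1.975] [0.0301701  0.11992505 0.70107671]
shift mm [40.9, 0.7, -0.5] rot [0.001, 0.0011, 0.0001] deg 0.1
```

View pics/pre2.png

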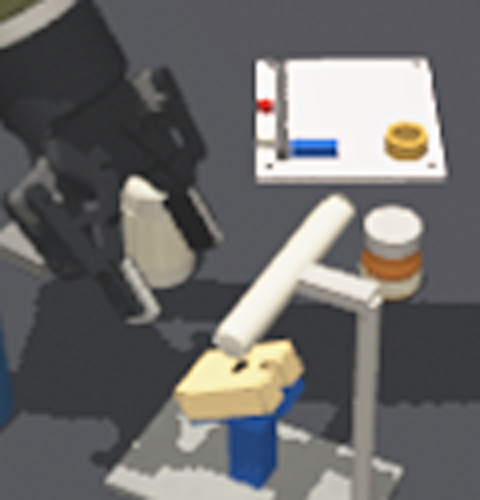

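Run:
```python
from h import *
p,R=cur()
pts={"TCP":p,"tip":p+R[:,0]*.017}
for k in(1,-1): pts[f"tip{k}"]=p+R[:,0]*.017+R[:,1]*.031*k
Z=Rn.from_euler('z',RY).as_matrix(); B=Z@Rn.from_euler('y',-30,degrees=True).as_matrix()
def bl(v): return np.r_[RACK,.075]+B@(np.array(v)/1000)
for k,v in {"c":(0,0,20),"hi+":(32,20,20),"hi-":(32,-20,20),"lo+":(-32,20,20),"lo-":(-32,-20,20),"lo+b":(-32,20,0),"hi+b":(32,20,0)}.items(): pts[k]=bl(v)
for k,v in pts.items(): q=proj("side",v)[0]; print(k,v.round(3),"crop",((q-[170,145])*4).round(0))
```

```text
TCP [0.594 0.189 0.126] crop [198. 313.]
tip [0.586 0.192 0.112] crop [212. 336.]
tip1 [0.576 0.163 0.112] crop [237. 304.]
tip-1 [0.596 0.221 0.112] crop [185. 370.]
c [0.575 0.195 0.092] crop [230. 365.]
hi+ [0.543 0.185 0.108] crop [288. 338.]
hi- [0.556 0.223 0.108] crop [256. 382.]
lo+ [0.595 0.167 0.076] crop [206. 349.]
lo- [0.608 0.204 0.076] crop [173. 392.]
lo+b [0.585 0.17  0.059] crop [222. 375.]
hi+b [0.533 0.188 0.091] crop [303. 365.]
```

Run:
```python
from h import *
b=cv2.imread("pics/s2.png"); b=(255*(b/255.)**.5).astype(np.uint8)
im=cv2.resize(b[170:250,175:255],(600,600),interpolation=cv2.INTER_CUBIC)
p,R=cur()
for d in (.017,-.002,-.026):
  for k in (1,-1):
    q=(proj("side",p+R[:,0]*d+R[:,1]*.031*k)[0]-[175,170])*7.5; cv2.circle(im,tuple(int(v) for v in q),4,(0,0,255),1)
cv2.imwrite("pics/pre3.png",im)
```

```text
(no output)
```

View pics/pre3.png

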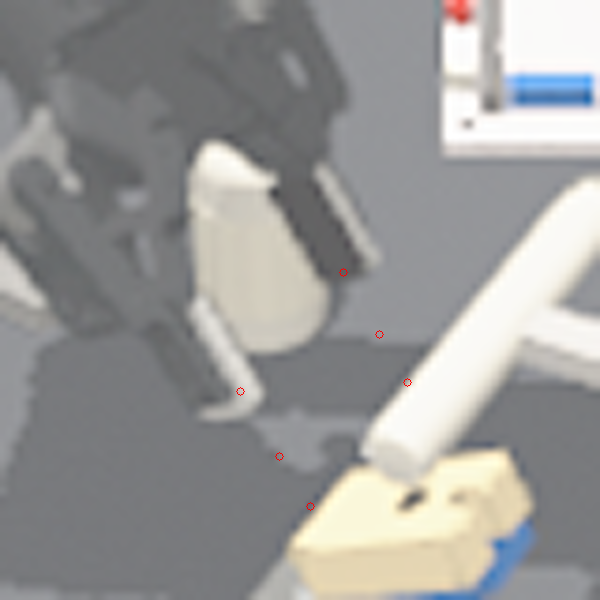

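The enhanced crop has the visible fingertips at (225,405) and (350,268). That is about 40 mm behind the predicted tip circles at (310,506) and (407,382). I'll go on slowly and check again beside the blank.

step_arm --steps '[[[0.006, 0, 0], [0, 0, 0], 0.062], [[0.012, 0, 0], [0, 0, 0], 0.062], [[0.018, 0, 0], [0, 0, 0], 0.062], [[0.023, 0, 0], [0, 0, 0], 0.062], [[0.028, 0, 0], [0, 0, 0], 0.062], [[0.032, 0.001, 0], [0, 0, 0], 0.062], [[0.036, 0.001, 0], [0, 0, 0], 0.062], [[0.038, 0.001, 0], [0, 0, 0], 0.062], [[0.038, 0.001, 0], [0, 0, 0], 0.062], [[0.038, 0.001, 0], [0, 0, 0], 0.062]]'

```text
time_s: 4.47
tool_pos: [0.5749, 0.1948, 0.0926]
orientation: [-0.0, 1.045, 2.804]
ft_force: [0.4, 0.9, 0.2]
width: 0.723
```

Run:
```python
from h import *
s=bot.observe(); print(s["time_s"],s["tool_pos"],s["ft_force"],s["width"]); go(rackpose(.018))
b=optics.get_image("side"); cv2.imwrite("pics/s3.png",b)
b=(255*(b/255.)**.5).astype(np.uint8)
im=cv2.resize(b[180:260,175:255],(600,600),interpolation=cv2.INTER_CUBIC)
p,R=cur()
for d in (.017,-.002,-.026):
  for k in (1,-1):
    q=(proj("side",p+R[:,0]*d+R[:,1]*.031*k)[0]-[175,180])*7.5; cv2.circle(im,tuple(int(v) for v in q),4,(0,0,255),1)
cv2.imwrite("pics/pre4.png",im)
```

```text
4.4667 [0.57487942 0.19483076 0.09261018] [0.40652961 0.88778743 0.15874234] 0.7227960297987844
shift mm [2.0, -0.0, -0.6] rot [0.0013, 0.0023, -0.0006] deg 0.2
```

View pics/pre4.png

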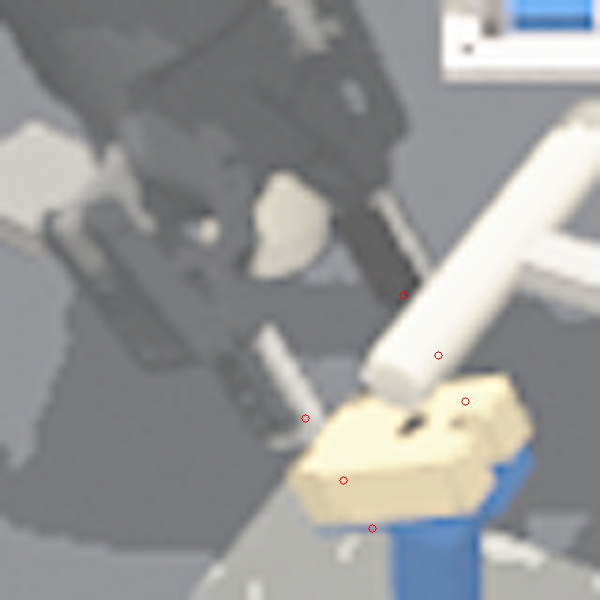

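The near fingertip shows at (293,437) and the far one at (405,300), still clear above and to the left of the blank. The fingers really end about 23 mm behind the reported TCP, so I need to go roughly 35–40 mm deeper. That stays safe for the gripper body even if I have this wrong.

step_arm --steps '[[[0.004, 0, 0], [0, 0.001, 0], 0.062], [[0.008, 0, 0], [0, 0.002, 0], 0.062], [[0.012, 0, 0], [0, 0.002, 0], 0.062], [[0.016, 0, 0], [0, 0.002, 0], 0.062], [[0.02, 0, 0], [0, 0.002, 0], 0.062], [[0.023, 0, 0], [0, 0.002, 0], 0.062], [[0.026, 0, 0], [0, 0.002, 0], 0.062], [[0.028, 0, 0], [0, 0.002, 0], 0.062], [[0.028, 0, 0], [0, 0.002, 0], 0.062], [[0.028, 0, 0], [0, 0.002, 0], 0.062]]'

```text
time_s: 5.35
tool_pos: [0.5616, 0.1995, 0.0683]
orientation: [-0.0, 1.047, 2.804]
ft_force: [0.0, 0.5, 0.6]
width: 0.725
```

Run:
```python
from h import *
s=bot.observe(); print(s["time_s"],s["tool_pos"],s["ft_force"],s["width"]); go(rackpose(.018))
b=optics.get_image("side"); cv2.imwrite("pics/s4.png",b)
b=(255*(b/255.)**.5).astype(np.uint8)
im=cv2.resize(b[180:260,175:255],(600,600),interpolation=cv2.INTER_CUBIC)
cv2.imwrite("pics/pre5.png",im)
```

```text
5.35 [0.56156079 0.19949895 0.06833023] [0.00398176 0.48885774 0.58772799] 0.7254473665668937
shift mm [-26.1, -0.0, -0.7] rot [0.0013, 0.0004, -0.0006] deg 0.1
```

View pics/pre5.png

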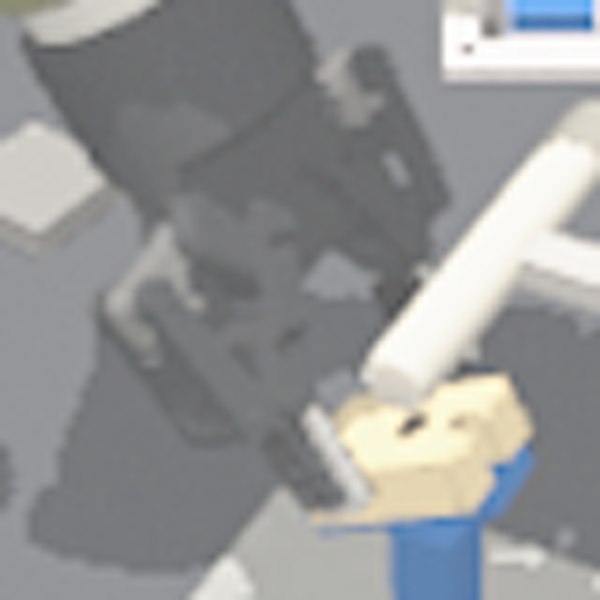

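Run:
```python
from h import *
p,R=cur()
f=lambda v:((proj("side",p+R@(np.array(v)/1000))[0]-[175,180])*7.5).round(0)
for d in(-14,-24,-34):
  print(d,"backC",f((d,-45.5,0)),"back+u",f((d,-45.5,11)),"back-u",f((d,-45.5,-11)),"in+u",f((d,-31,11)),"far in+u",f((d,31,11)))
Z=Rn.from_euler('z',RY).as_matrix(); B=Z@Rn.from_euler('y',-30,degrees=True).as_matrix()
for v in [(-32,-20,20),(-32,-20,0),(32,-20,20),(32,-20,0),(32,20,20),(-32,20,20),(0,0,20)]: print(v,((proj("side",np.r_[RACK,.075]+B@(np.array(v)/1000))[0]-[175,180])*7.5).round(0))
```

```text
-14 backC [345. 553.] back+u [373. 551.] back-u [318. 556.] in+u [396. 519.] far in+u [488. 391.]
-24 backC [330. 528.] back+u [357. 525.] back-u [303. 530.] in+u [380. 493.] far in+u [474. 366.]
-34 backC [314. 502.] back+u [341. 499.] back-u [287. 505.] in+u [365. 467.] far in+u [459. 342.]
(-32, -20, 20) [287. 472.]
(-32, -20, 0) [317. 521.]
(32, -20, 20) [442. 454.]
(32, -20, 0) [473. 505.]
(32, 20, 20) [502. 371.]
(-32, 20, 20) [349. 392.]
(0, 0, 20) [394. 422.]
```

The near finger now overlaps the blank's near side, tip at about (325,505). Numerically that puts the tips about 26 mm behind the reported TCP and barely past the blank's top edge, centred to about 3 mm. I'll go another 13 mm and close.

step_arm --steps '[[[0.004, 0, 0], [0, 0, 0], 0.062], [[0.008, 0, 0], [0, 0, 0], 0.062], [[0.011, 0, 0], [0, 0, 0], 0.062], [[0.013, 0, 0], [0, 0, 0], 0.062], [[0.013, 0, 0], [0, 0, 0], 0.055], [[0.013, 0, 0], [0, 0, 0], 0.048], [[0.013, 0, 0], [0, 0, 0], 0.042], [[0.013, 0, 0], [0, 0, 0], 0.03], [[0.013, 0, 0], [0, 0, 0], 0.03], [[0.013, 0, 0], [0, 0, 0], 0.03]]'

```text
time_s: 6.23
tool_pos: [0.5558, 0.2016, 0.0574]
orientation: [-0.001, 1.048, 2.803]
ft_force: [2.1, -1.1, 2.3]
width: 0.45
```

step_arm --steps '[[[0, 0, 0], [0, 0, 0], 0.03], [[0, 0, 0], [0, 0, 0], 0.03], [[0, 0, 0], [0, 0, 0], 0.02], [[0, 0, 0], [0, 0, 0], 0.02], [[0, 0, 0], [0, 0, 0], 0.02], [[0, 0, 0], [0, 0, 0], 0.02], [[0, 0, 0], [0, 0, 0], 0.02], [[0, 0, 0], [0, 0, 0], 0.02], [[0, 0, 0], [0, 0, 0], 0.02], [[0, 0, 0], [0, 0, 0], 0.02]]'

```text
time_s: 7.07
tool_pos: [0.5558, 0.2016, 0.0574]
orientation: [-0.001, 1.048, 2.803]
ft_force: [4.5, -1.6, 5.1]
width: 0.454
```

Run:
```python
from h import *
s=bot.observe(); print(s["time_s"],s["tool_pos"],s["ft_force"],s["width"]*85.4); go(rackpose(-.021))
b=optics.get_image("side"); cv2.imwrite("pics/s5.png",b)
b=(255*(b/255.)**.5).astype(np.uint8)
cv2.imwrite("pics/grip.png",cv2.resize(b[180:260,175:255],(600,600),interpolation=cv2.INTER_CUBIC))
```

```text
7.0667 [0.55580098 0.20157688 0.05739381] [ 4.52642043 -1.58378157  5.13306643] 38.764126508381054
shift mm [0.3, -0.0, -0.6] rot [0.0013, -0.0007, -0.0002] deg 0.1
```

View pics/grip.png

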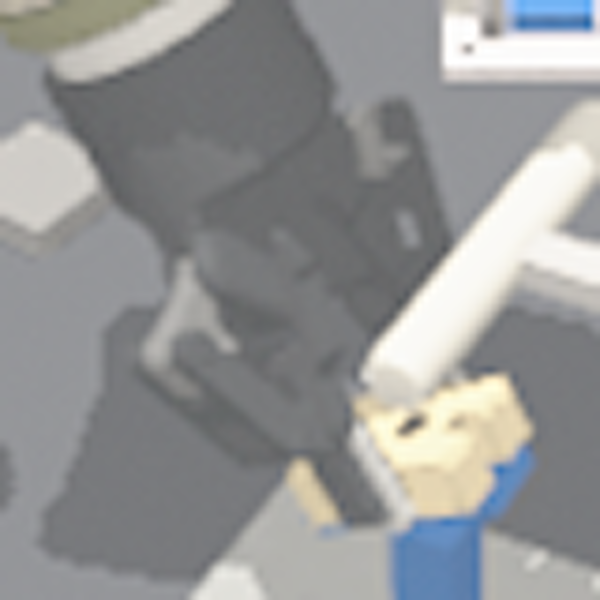

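The grip is good: opening 38.8 mm, with the finger on the blank's near side from about x=340 to 410 and its tip level with the underside. Now I'll lift straight back along the slope normal.

step_arm --steps '[[[-0.005, 0, 0], [0, 0, 0], 0.02], [[-0.015, 0, 0], [0, 0, 0], 0.02], [[-0.03, 0, 0], [0, 0, 0], 0.02], [[-0.05, 0, 0], [0, 0, 0], 0.02], [[-0.07, 0, 0], [0, 0, 0], 0.02], [[-0.09, 0, 0], [0, 0, 0], 0.02], [[-0.11, 0, 0], [0, 0, 0], 0.02], [[-0.13, 0, 0], [0, 0, 0], 0.02], [[-0.15, 0, 0], [0, 0, 0], 0.02], [[-0.165, 0, 0], [0, 0, 0], 0.02]]'

```text
time_s: 7.95
tool_pos: [0.6336, 0.1741, 0.2008]
orientation: [0.001, 1.046, 2.805]
ft_force: [-0.4, 0.3, -2.4]
width: 0.454
```

Run:
```python
from h import *
s=bot.observe(); print(s["time_s"],s["tool_pos"],s["joints"].round(3),s["ft_force"],s["width"]*85.4)
go((np.array([.62,.0,.26]),cur()[1])); T=jigpose(0,0,.15); T2=(np.array([.55,-.08,.26]),T[1]); go(T2)
w=Rn.from_matrix(T[1]@cur()[1].T).as_rotvec(); print("world rot",w)
```

```text
7.95 [0.63355204 0.17414023 0.20076016] [0.014 0.849 0.56  0.218 2.219 2.011] [-0.36428137  0.3146979  -2.38165923] 38.798949186616746
shift mm [-73.7, 168.8, -9.1] rot [0.0, 0.0, 0.0] deg 0.0
shift mm [-53.8, 267.5, 25.1] rot [-1.986, 0.3277, 0.5331] deg 119.3
world rot [ 0.3953257  -0.48510989  1.98602414]
```

step_arm --steps '[[[-0.037, 0.085, -0.005], [0, 0, 0], 0.02], [[-0.037, 0.085, -0.005], [0, 0, 0], 0.02], [[-0.074, 0.169, -0.009], [-0.12, 0.02, 0.03], 0.02], [[-0.074, 0.169, -0.009], [-0.24, 0.04, 0.06], 0.02], [[-0.074, 0.169, -0.009], [-0.36, 0.06, 0.1], 0.02], [[-0.054, 0.267, 0.025], [-0.48, 0.08, 0.13], 0.02], [[-0.054, 0.267, 0.025], [-0.6, 0.1, 0.16], 0.02], [[-0.054, 0.267, 0.025], [-0.72, 0.12, 0.19], 0.02], [[-0.054, 0.267, 0.025], [-0.84, 0.14, 0.23], 0.02], [[-0.054, 0.267, 0.025], [-0.96, 0.16, 0.26], 0.02]]'

```text
time_s: 8.78
tool_pos: [0.5489, -0.08, 0.2591]
orientation: [-0.487, 1.257, -2.98]
ft_force: [0.9, 0.4, -0.6]
width: 0.457
```

Run:
```python
from h import *
s=bot.observe(); print(s["time_s"],s["tool_pos"],s["joints"].round(3),s["ft_force"],s["width"]*85.4)
go(jigpose(-2,0,.13))
go((jigpose(-.002,0,.13)))
```

```text
8.7833 [ 0.54892307 -0.08003875  0.25914764] [-0.29   0.521  0.967 -0.144  1.933  0.6  ] [ 0.8988055   0.40645732 -0.58258598] 39.03796359570312
shift mm [737.9, -829.6, 1697.9] rot [-1.0456, 0.1734, 0.279] deg 62.8
shift mm [121.7, 110.8, 46.3] rot [-1.0456, 0.1734, 0.279] deg 62.8
```

step_arm --steps '[[[0.02, 0.02, 0.005], [-0.12, 0.02, 0.03], 0.02], [[0.04, 0.04, 0.01], [-0.24, 0.04, 0.06], 0.02], [[0.06, 0.06, 0.02], [-0.36, 0.06, 0.1], 0.02], [[0.08, 0.075, 0.025], [-0.48, 0.08, 0.13], 0.02], [[0.1, 0.09, 0.035], [-0.6, 0.1, 0.16], 0.02], [[0.122, 0.111, 0.046], [-0.72, 0.12, 0.19], 0.02], [[0.122, 0.111, 0.046], [-0.84, 0.14, 0.22], 0.02], [[0.122, 0.111, 0.046], [-0.96, 0.16, 0.256], 0.02], [[0.122, 0.111, 0.046], [-1.046, 0.173, 0.279], 0.02], [[0.122, 0.111, 0.046], [-1.046, 0.173, 0.279], 0.02]]'

```text
time_s: 9.62
tool_pos: [0.5413, -0.202, 0.1393]
orientation: [-1.863, 1.57, 2.98]
ft_force: [0.1, -0.0, -1.6]
width: 0.456
```

Run:
```python
from h import *
s=bot.observe(); print(s["time_s"],s["tool_pos"],s["joints"].round(3),s["ft_force"],s["width"]*85.4)
go((jigpose(-.001,.005,.13))); go((jigpose(-.001,.005,.03)))
b=optics.get_image("side"); cv2.imwrite("pics/s6.png",b)
# ivory mask
hsv=cv2.cvtColor(b,cv2.COLOR_BGR2HSV); m=cv2.inRange(hsv,(15,40,120),(30,140,255)); m[:, :210]=0; m[:,300:]=0; m[:100]=0;m[200:]=0
ys,xs=np.nonzero(m); print(len(xs), xs.min() if len(xs) else 0, xs.max() if len(xs) else 0, ys.min() if len(ys) else 0, ys.max() if len(ys) else 0)
im=(255*(b/255.)**.6).astype(np.uint8)
cv2.imwrite("pics/over.png",cv2.resize(im[95:215,200:320],(600,600),interpolation=cv2.INTER_CUBIC))
```

```text
9.6167 [ 0.54126528 -0.20203353  0.13927351] [-0.562  0.49   1.337 -0.     1.316 -0.692] [ 0.14116919 -0.03462419 -1.58054525] 38.93886041453781
shift mm [-0.7, 1.1, -4.6] rot [-0.0019, -0.0003, 0.001] deg 0.1
shift mm [99.3, 1.2, -4.5] rot [-0.0019, -0.0003, 0.001] deg 0.1
636 211 277 100 199
```

View pics/over.png

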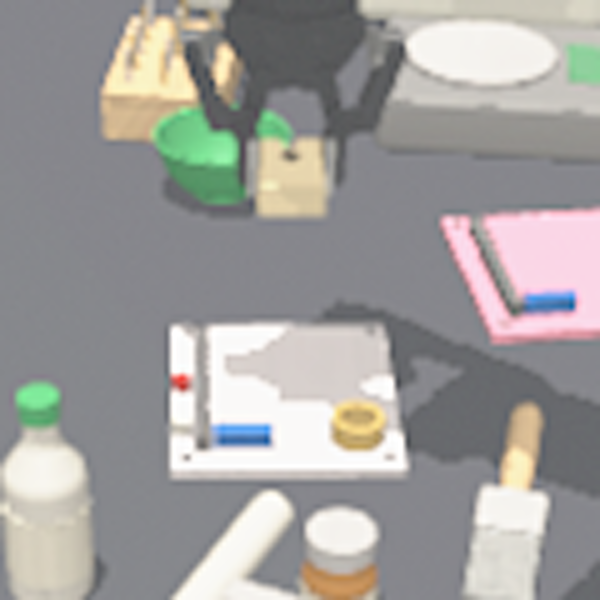

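Eleven pictures viewed so far. The blank is held level over the jig, its plain end towards the camera at about (292,180) in the crop and the jig plate below at (170–410, 325–475). The notch points away, towards jig -y, as wanted. Now I'll estimate the height numerically and descend with force checks.

Run:
```python
from h import *
p,R=cur()
for off in(28,32,36):
  for z in(.13,.15,.16,.17,.18):
    P=p-R[:,2]*off/1000; P=P.copy(); P[2]=z; q=(proj("side",P)[0]-[200,95])*5; print(off,z,q.round(0))
```

```text
28 0.13 [289. 252.]
28 0.15 [290. 223.]
28 0.16 [290. 209.]
28 0.17 [291. 194.]
28 0.18 [291. 179.]
32 0.13 [289. 255.]
32 0.15 [290. 226.]
32 0.16 [290. 212.]
32 0.17 [291. 197.]
32 0.18 [291. 182.]
36 0.13 [289. 258.]
36 0.15 [290. 229.]
36 0.16 [291. 215.]
36 0.17 [291. 200.]
36 0.18 [291. 185.]
```

step_arm --steps '[[[0.02, 0.001, -0.002], [0, 0, 0], 0.02], [[0.045, 0.001, -0.004], [0, 0, 0], 0.02], [[0.07, 0.001, -0.0045], [-0.002, 0, 0.001], 0.02], [[0.09, 0.001, -0.0045], [-0.002, 0, 0.001], 0.02], [[0.11, 0.001, -0.0045], [-0.002, 0, 0.001], 0.02], [[0.12, 0.001, -0.0045], [-0.002, 0, 0.001], 0.02], [[0.128, 0.001, -0.0045], [-0.002, 0, 0.001], 0.02], [[0.132, 0.001, -0.0045], [-0.002, 0, 0.001], 0.02], [[0.134, 0.001, -0.0045], [-0.002, 0, 0.001], 0.02], [[0.134, 0.001, -0.0045], [-0.002, 0, 0.001], 0.02]]'

```text
time_s: 10.5
tool_pos: [0.543, -0.1977, 0.0061]
orientation: [0.56, 1.568, -0.881]
ft_force: [-0.6, -0.4, -2.2]
width: 0.46
```

step_arm --steps '[[[0.001, 0, 0], [0, 0, 0], 0.02], [[0.002, 0, 0], [0, 0, 0], 0.02], [[0.003, 0, 0], [0, 0, 0], 0.02], [[0.004, 0, 0], [0, 0, 0], 0.02], [[0.005, 0, 0], [0, 0, 0], 0.02], [[0.006, 0, 0], [0, 0, 0], 0.02], [[0.007, 0, 0], [0, 0, 0], 0.02], [[0.007, 0, 0], [0, 0, 0], 0.02], [[0.007, 0, 0], [0, 0, 0], 0.02], [[0.007, 0, 0], [0, 0, 0], 0.02]]'

```text
time_s: 11.33
tool_pos: [0.5428, -0.1976, -0.0012]
orientation: [0.533, 1.569, -0.907]
ft_force: [0.4, 0.3, -0.6]
width: 0.457
```

step_arm --steps '[[[0.0005, 0, 0], [0, 0, 0], 0.02], [[0.001, 0, 0], [0, 0, 0], 0.02], [[0.0015, 0, 0], [0, 0, 0], 0.02], [[0.002, 0, 0], [0, 0, 0], 0.02], [[0.0025, 0, 0], [0, 0, 0], 0.02], [[0.003, 0, 0], [0, 0, 0], 0.02], [[0.0035, 0, 0], [0, 0, 0], 0.02], [[0.004, 0, 0], [0, 0, 0], 0.02], [[0.004, 0, 0], [0, 0, 0], 0.02], [[0.004, 0, 0], [0, 0, 0], 0.02]]'

```text
time_s: 12.17
tool_pos: [0.5427, -0.1976, -0.0053]
orientation: [0.506, 1.569, -0.934]
ft_force: [-0.3, -1.6, -1.6]
width: 0.457
```

step_arm --steps '[[[0.0005, 0, 0], [0, 0, 0], 0.02], [[0.001, 0, 0], [0, 0, 0], 0.02], [[0.001, 0, 0], [0, 0, 0], 0.02], [[0.0015, 0, 0], [0, 0, 0], 0.02], [[0.0015, 0, 0], [0, 0, 0], 0.02], [[0.002, 0, 0], [0, 0, 0], 0.02], [[0.002, 0, 0], [0, 0, 0], 0.02], [[0.002, 0, 0], [0, 0, 0], 0.02], [[0.002, 0, 0], [0, 0, 0], 0.02], [[0.002, 0, 0], [0, 0, 0], 0.02]]'

```text
time_s: 13.0
tool_pos: [0.5427, -0.1976, -0.0072]
orientation: [0.528, 1.569, -0.912]
ft_force: [-0.0, 0.2, -1.3]
width: 0.451
```

step_arm --steps '[[[0.0005, 0, 0], [0, 0, 0], 0.02], [[0.001, 0, 0], [0, 0, 0], 0.02], [[0.001, 0, 0], [0, 0, 0], 0.02], [[0.0015, 0, 0], [0, 0, 0], 0.02], [[0.0015, 0, 0], [0, 0, 0], 0.02], [[0.002, 0, 0], [0, 0, 0], 0.02], [[0.002, 0, 0], [0, 0, 0], 0.02], [[0.002, 0, 0], [0, 0, 0], 0.02], [[0.002, 0, 0], [0, 0, 0], 0.02], [[0.002, 0, 0], [0, 0, 0], 0.02]]'

```text
time_s: 13.83
tool_pos: [0.5428, -0.1976, -0.0092]
orientation: [0.557, 1.569, -0.883]
ft_force: [-0.7, -0.2, -1.5]
width: 0.454
```

Run:
```python
from h import *
s=bot.observe(); print(s["time_s"],s["tool_pos"],s["ft_force"],s["width"]*85.4)
t=optics.get_image("top");b=optics.get_image("side"); cv2.imwrite("pics/s7.png",b);cv2.imwrite("pics/t7.png",t)
p,R=cur()
print("pred near bottom edge at z=.01:",proj("side",[*(p-R[:,2]*.036)[:2],.01]))
h=cv2.cvtColor(b,cv2.COLOR_BGR2HSV)
for y in range(150,186): print(y,[tuple(int(v) for v in h[y,x]) for x in (256,260)])
```

```text
13.8333 [ 0.54278384 -0.19759084 -0.00919041] [-0.72795674 -0.21162048 -1.46240556] 38.77507850003068
pred near bottom edge at z=.01: [[256.54708116 179.47560086]]
150 [(120, 11, 47), (90, 11, 47)]
151 [(105, 11, 45), (90, 6, 45)]
152 [(90, 6, 46), (105, 11, 47)]
153 [(105, 11, 47), (105, 11, 46)]
154 [(110, 16, 47), (120, 11, 47)]
155 [(120, 6, 44), (105, 11, 45)]
156 [(120, 15, 70), (100, 15, 52)]
157 [(116, 18, 97), (120, 16, 79)]
158 [(116, 20, 89), (120, 16, 95)]
159 [(175, 11, 144), (130, 7, 112)]
160 [(13, 12, 245), (9, 15, 165)]
161 [(15, 4, 252), (9, 21, 196)]
162 [(10, 13, 231), (6, 18, 193)]
163 [(5, 18, 188), (16, 51, 205)]
164 [(13, 33, 196), (21, 100, 221)]
165 [(18, 70, 197), (20, 97, 220)]
166 [(20, 92, 138), (20, 96, 220)]
167 [(15, 15, 34), (20, 96, 220)]
168 [(20, 92, 152), (20, 97, 219)]
169 [(20, 96, 222), (20, 97, 219)]
170 [(20, 96, 218), (20, 97, 218)]
171 [(20, 96, 217), (20, 96, 217)]
172 [(20, 96, 217), (20, 97, 218)]
173 [(20, 98, 214), (20, 97, 215)]
174 [(20, 97, 200), (20, 97, 200)]
175 [(20, 96, 189), (20, 98, 190)]
176 [(20, 97, 194), (20, 97, 191)]
177 [(20, 100, 205), (20, 99, 190)]
178 [(20, 98, 208), (20, 95, 188)]
179 [(17, 22, 239), (18, 39, 221)]
180 [(0, 0, 249), (10, 3, 247)]
181 [(15, 2, 248), (0, 1, 248)]
182 [(15, 2, 248), (15, 2, 247)]
183 [(15, 2, 248), (15, 2, 247)]
184 [(20, 3, 248), (15, 2, 247)]
185 [(15, 2, 247), (15, 2, 247)]
```

step_arm --steps '[[[0.0003, 0, 0], [0, 0, 0], 0.02], [[0.0006, 0, 0], [0, 0, 0], 0.02], [[0.0009, 0, 0], [0, 0, 0], 0.02], [[0.0012, 0, 0], [0, 0, 0], 0.02], [[0.0015, 0, 0], [0, 0, 0], 0.02], [[0.0015, 0, 0], [0, 0, 0], 0.02], [[0.0015, 0, 0], [0, 0, 0], 0.02], [[0.0015, 0, 0], [0, 0, 0], 0.02], [[0.0015, 0, 0], [0, 0, 0], 0.02], [[0.0015, 0, 0], [0, 0, 0], 0.02]]'

```text
time_s: 14.77
tool_pos: [0.5428, -0.1976, -0.01]
orientation: [0.539, 1.568, -0.901]
ft_force: [-1.4, 1.2, 6.7]
width: 0.457
```

step_arm --steps '[[[0.0003, 0, 0], [0, 0, 0], 0.02], [[0.0006, 0, 0], [0, 0, 0], 0.02], [[0.0009, 0, 0], [0, 0, 0], 0.02], [[0.0012, 0, 0], [0, 0, 0], 0.02], [[0.0012, 0, 0], [0, 0, 0], 0.02], [[0.0012, 0, 0], [0, 0, 0], 0.02], [[0.0012, 0, 0], [0, 0, 0], 0.02], [[0.0012, 0, 0], [0, 0, 0], 0.02], [[0.0012, 0, 0], [0, 0, 0], 0.02], [[0.0012, 0, 0], [0, 0, 0], 0.02]]'

```text
time_s: 15.6
tool_pos: [0.5428, -0.1976, -0.01]
orientation: [0.567, 1.568, -0.873]
ft_force: [-4.6, 2.2, 17.5]
width: 0.459
```

Contact at TCP z = -0.010, with 17 N upward, so the blank is on the jig. I'll relieve the pressure, open, and lift away.

step_arm --steps '[[[-0.001, 0, 0], [0, 0, 0], 0.02], [[-0.0013, 0, 0], [0, 0, 0], 0.02], [[-0.0013, 0, 0], [0, 0, 0], 0.043], [[-0.0013, 0, 0], [0, 0, 0], 0.046], [[-0.0013, 0, 0], [0, 0, 0], 0.05], [[-0.0013, 0, 0], [0, 0, 0], 0.054], [[-0.0013, 0, 0], [0, 0, 0], 0.054], [[-0.0013, 0, 0], [0, 0, 0], 0.054], [[-0.0013, 0, 0], [0, 0, 0], 0.054], [[-0.0013, 0, 0], [0, 0, 0], 0.054]]'

```text
time_s: 16.43
tool_pos: [0.5427, -0.1976, -0.0107]
orientation: [0.522, 1.569, -0.918]
ft_force: [-0.3, -0.6, 0.0]
width: 0.636
```

step_arm --steps '[[[-0.005, 0, 0], [0, 0, 0], 0.054], [[-0.015, 0, 0], [0, 0, 0], 0.054], [[-0.03, 0, 0], [0, 0, 0], 0.054], [[-0.045, 0, 0], [0, 0, 0], 0.054], [[-0.06, 0, 0], [0, 0, 0], 0.054], [[-0.075, 0, 0], [0, 0, 0], 0.054], [[-0.09, 0, 0], [0, 0, 0], 0.05], [[-0.1, 0, 0], [0, 0, 0], 0.03], [[-0.1, 0, 0], [0, 0, 0], 0.02], [[-0.1, 0, 0], [0, 0, 0], 0.02]]'

```text
time_s: 17.27
tool_pos: [0.5427, -0.1974, 0.0898]
orientation: [0.636, 1.568, -0.804]
ft_force: [-1.7, 0.4, -0.0]
width: 0.235
```

```bash
cat >> h.py <<'E'
def blankpose(n="side",save=None):
    # ivory corners on jig: bounding of ivory mask in rail-frame coordinates at top plane z=.03
    b=optics.get_image(n)
    if save: cv2.imwrite(save,b)
    hsv=cv2.cvtColor(b,cv2.COLOR_BGR2HSV); m=cv2.inRange(hsv,(15,60,100),(27,140,255))
    q=proj(n,[*JIG,.01])[0].astype(int); k=np.zeros_like(m); k[max(q[1]-35,0):q[1]+35,q[0]-40:q[0]+40]=1; m=m*k
    cs=cv2.findContours(m,cv2.RETR_EXTERNAL,cv2.CHAIN_APPROX_NONE)[0]
    a=JY; Rj=np.array([[np.cos(a),-np.sin(a)],[np.sin(a),np.cos(a)]])
    for c in sorted(cs,key=cv2.contourArea)[-3:]:
        w=(onz(n,c[:,0,:],.03)-JIG)@Rj*1000; w0=(onz(n,c[:,0,:],.01)-JIG)@Rj*1000
        r=cv2.minAreaRect(w.astype(np.float32))
        print(n,"area",cv2.contourArea(c),"top-plane jig x",w[:,0].min().round(1),w[:,0].max().round(1),"y",w[:,1].min().round(1),w[:,1].max().round(1),"| bottom-plane max y",w0[:,1].max().round(1),"rect",np.round(r[0],1),np.round(r[1],1),round(r[2],1))
E
python3 - <<'E'
from h import *
s=bot.observe(); print(s["time_s"],s["tool_pos"],s["joints"].round(2),s["ft_force"],s["width"]*85.4)
blankpose("side","pics/s8.png"); blankpose("top","pics/t8.png")
E
```

```text
17.2667 [ 0.5426622  -0.19742689  0.08979112] [-0.55  0.54  1.41 -0.    1.19 -0.68] [-1.66568239  0.37459135 -0.0232012 ] 20.04536815864509
side area 0.5 top-plane jig x -52.5 -27.4 y 44.5 94.3 | bottom-plane max y 66.4 rect [-33.7  65.9] [53.4 19.4] 68.5
side area 33.0 top-plane jig x -17.0 19.0 y 44.0 61.3 | bottom-plane max y 32.4 rect [ 1.  52.6] [17.  35.8] 89.4
side area 73.5 top-plane jig x -19.2 20.8 y -21.9 26.9 | bottom-plane max y -3.1 rect [0.8 2.5] [48.6 39.9] 89.5
top area 18.5 top-plane jig x -51.6 4.2 y -36.3 18.6 | bottom-plane max y 15.9 rect [-25.6  -4.2] [72.9 20. ] 44.3
top area 125.0 top-plane jig x 15.4 132.6 y -152.5 0.3 | bottom-plane max y -2.6 rect [ 54.1 -69.1] [159.4  85.1] 50.9
top area 1031.0 top-plane jig x -130.7 44.4 y -115.4 136.7 | bottom-plane max y 135.7 rect [-51.8  14.9] [154.2 236.1] 54.4
```

The blank lies flat on the jig, centred at about jig (0.7, 1) mm and parallel to the rail to 0.5°. Its plain end is at y ≈ 33, clear of the stop at 55. Next I turn the tool 90°, move to the -x side and push.

Run:
```python
from h import *
go(jigpose(-.05,-.002,.08,-np.pi/2)); T=jigpose(-.05,-.002,.08,-np.pi/2); go(jigpose(-.05,-.002,-.011,-np.pi/2),T)
```

```text
shift mm [-1.3, -49.5, 7.2] rot [1.5688, 0.0007, -0.0005] deg 89.9
shift mm [91.0, 0.0, 0.0] rot [0.0, 0.0, 0.0] deg 0.0
```

step_arm --steps '[[[-0.001, -0.02, 0.003], [0.1, 0, 0], 0.02], [[-0.001, -0.035, 0.005], [0.22, 0, 0], 0.02], [[-0.001, -0.0495, 0.007], [0.34, 0, 0], 0.02], [[-0.001, -0.0495, 0.007], [0.46, 0, 0], 0.02], [[-0.001, -0.0495, 0.007], [0.58, 0, 0], 0.02], [[-0.001, -0.0495, 0.007], [0.7, 0, 0], 0.02], [[-0.001, -0.0495, 0.007], [0.82, 0, 0], 0.02], [[-0.001, -0.0495, 0.007], [0.94, 0, 0], 0.02], [[-0.001, -0.0495, 0.007], [1.06, 0, 0], 0.02], [[-0.001, -0.0495, 0.007], [1.18, 0, 0], 0.02]]'

```text
time_s: 18.2
tool_pos: [0.4941, -0.2106, 0.0894]
orientation: [0.281, 1.57, -2.345]
ft_force: [-0.1, -0.8, 0.3]
width: 0.23
```

Run:
```python
from h import *
print(bot.observe()["joints"].round(2)); go(jigpose(-.05,-.002,.08,-np.pi/2))
```

```text
[-0.62  0.48  1.52 -0.    1.14  0.43]
shift mm [-0.6, 0.2, 0.1] rot [0.3828, 0.0005, -0.0003] deg 21.9
```

step_arm --steps '[[[0, 0, 0], [0.12, 0, 0], 0.02], [[0, 0, 0], [0.24, 0, 0], 0.02], [[0, 0, 0], [0.36, 0, 0], 0.02], [[0, 0, 0], [0.383, 0, 0], 0.02], [[0.02, 0, 0], [0.383, 0, 0], 0.02], [[0.04, 0, 0], [0.383, 0, 0], 0.02], [[0.06, 0, 0], [0.383, 0, 0], 0.02], [[0.07, 0, 0], [0.383, 0, 0], 0.02], [[0.077, 0, 0], [0.383, 0, 0], 0.02], [[0.08, 0, 0], [0.383, 0, 0], 0.02]]'

```text
time_s: 19.03
tool_pos: [0.4943, -0.2108, 0.0095]
orientation: [1.395, 1.57, -1.607]
ft_force: [-0.2, -0.3, -0.5]
width: 0.236
```

step_arm --steps '[[[0.001, 0, 0], [0, 0, 0], 0.02], [[0.002, 0, 0], [0, 0, 0], 0.02], [[0.003, 0, 0], [0, 0, 0], 0.02], [[0.004, 0, 0], [0, 0, 0], 0.02], [[0.005, 0, 0], [0, 0, 0], 0.02], [[0.006, 0, 0], [0, 0, 0], 0.02], [[0.007, 0, 0], [0, 0, 0], 0.02], [[0.008, 0, 0], [0, 0, 0], 0.02], [[0.008, 0, 0], [0, 0, 0], 0.02], [[0.008, 0, 0], [0, 0, 0], 0.02]]'

```text
time_s: 19.87
tool_pos: [0.4945, -0.2109, 0.0023]
orientation: [2.075, 1.569, -0.928]
ft_force: [0.4, 1.0, 0.1]
width: 0.236
```

Run:
```python
from h import *
s=bot.observe(); print(s["time_s"],s["tool_pos"],s["ft_force"]); go(jigpose(-.05,-.002,-.011,-np.pi/2))
b=optics.get_image("side"); cv2.imwrite("pics/s9.png",b)
T=cur()
for z in(.01,.02,.03): print(z,proj("side",[*T[0][:2],z]))
cv2.imwrite("pics/push0.png",cv2.resize(b[130:200,210:310],(800,560),interpolation=cv2.INTER_CUBIC))
```

```text
19.8667 [ 0.49454324 -0.21094096  0.0022819 ] [0.41704957 1.00524652 0.06085486]
shift mm [3.3, -0.2, 0.4] rot [0.0058, -0.0009, -0.0016] deg 0.3
0.01 [[270.73693059 172.09507818]]
0.02 [[270.87453332 169.60863836]]
0.03 [[271.01351731 167.0972395 ]]
```

View pics/push0.png

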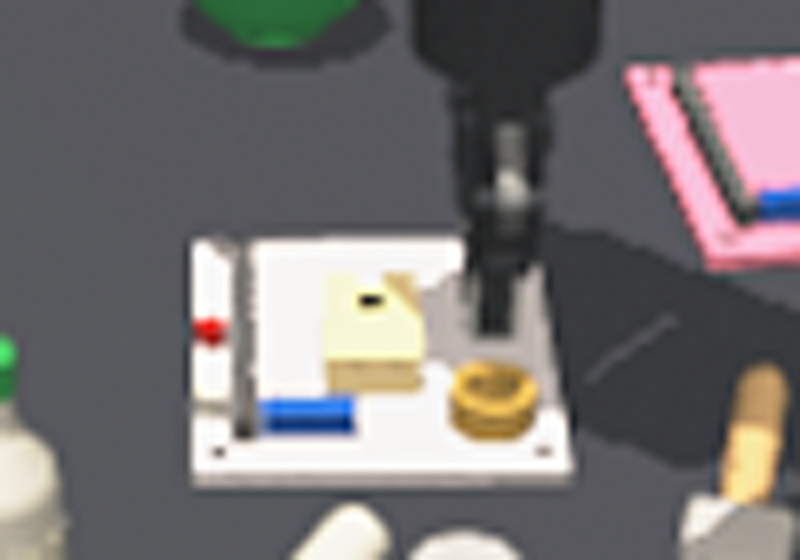

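That is the twelfth and last view. The blank is square on the jig at crop (375,330), its notch end far away with the black dot at (371,300). The red peg is at (210,330), and the fingertips show at (495,335), about 13–16 mm above the plate. I'll lower them about 9 mm more before pushing, and the checks from here on are numeric.

step_arm --steps '[[[0.001, 0, 0], [0, 0, 0], 0.02], [[0.002, 0, 0], [0, 0, 0], 0.02], [[0.003, 0, 0], [0.006, 0, 0], 0.02], [[0.004, 0, 0], [0.006, 0, 0], 0.02], [[0.005, 0, 0], [0.006, 0, 0], 0.02], [[0.006, 0, 0], [0.006, 0, 0], 0.02], [[0.007, 0, 0], [0.006, 0, 0], 0.02], [[0.008, 0, 0], [0.006, 0, 0], 0.02], [[0.009, 0, 0], [0.006, 0, 0], 0.02], [[0.009, 0, 0], [0.006, 0, 0], 0.02]]'

```text
time_s: 20.75
tool_pos: [0.4945, -0.2109, -0.0069]
orientation: [2.014, 1.569, -0.995]
ft_force: [-0.3, 0.1, 0.1]
width: 0.233
```

step_arm --steps '[[[0, 0, -0.001], [0, 0, 0], 0.02], [[0, 0, -0.003], [0, 0, 0], 0.02], [[0, 0, -0.006], [0, 0, 0], 0.02], [[0, 0, -0.009], [0, 0, 0], 0.02], [[0, 0, -0.012], [0, 0, 0], 0.02], [[0, 0, -0.015], [0, 0, 0], 0.02], [[0, 0, -0.018], [0, 0, 0], 0.02], [[0, 0, -0.021], [0, 0, 0], 0.02], [[0, 0, -0.024], [0, 0, 0], 0.02], [[0, 0, -0.025], [0, 0, 0], 0.02]]'

```text
time_s: 21.58
tool_pos: [0.5197, -0.2076, -0.0067]
orientation: [2.074, 1.569, -0.935]
ft_force: [-1.0, -0.5, 1.3]
width: 0.238
```

Run:
```python
from h import *
s=bot.observe(); print(s["time_s"],s["tool_pos"],s["ft_force"]); go(jigpose(-.0,-.002,-.011,-np.pi/2))
blankpose("side","pics/s10.png")
```

```text
21.5833 [ 0.51972061 -0.20758777 -0.00667754] [-1.03669298 -0.47066216  1.3053541 ]
shift mm [-5.7, -0.2, -24.2] rot [0.0, -0.0009, -0.0017] deg 0.1
side area 0.0 top-plane jig x -52.5 -39.6 y 44.5 44.6 | bottom-plane max y 15.2 rect [-46.   44.6] [ 0.  12.9] 89.5
side area 33.0 top-plane jig x -10.8 25.4 y 38.5 61.2 | bottom-plane max y 32.3 rect [ 7.3 49.7] [22.7 35.9] 89.4
side area 46.5 top-plane jig x -13.8 23.5 y -21.9 26.9 | bottom-plane max y -3.1 rect [5.9 1.7] [48.7 36.9] 87.2
```

step_arm --steps '[[[0, 0, -0.003], [0, 0, 0], 0.02], [[0, 0, -0.006], [0, 0, 0], 0.02], [[0, 0, -0.009], [0, 0, 0], 0.02], [[0, 0, -0.012], [0, 0, 0], 0.02], [[0, 0, -0.015], [0, 0, 0], 0.02], [[0, 0, -0.017], [0, 0, 0], 0.02], [[0, 0, -0.019], [0, 0, 0], 0.02], [[0, 0, -0.02], [0, 0, 0], 0.02], [[0, 0, -0.02], [0, 0, 0], 0.02], [[0, 0, -0.02], [0, 0, 0], 0.02]]'

```text
time_s: 22.47
tool_pos: [0.5393, -0.205, -0.0066]
orientation: [2.152, 1.569, -0.857]
ft_force: [0.4, 0.9, -0.5]
width: 0.232
```

step_arm --steps '[[[0, 0, -0.0005], [0, 0, 0], 0.02], [[0, 0, -0.001], [0, 0, 0], 0.02], [[0, 0, -0.0015], [0, 0, 0], 0.02], [[0, 0, -0.002], [0, 0, 0], 0.02], [[0, 0, -0.0025], [0, 0, 0], 0.02], [[0, 0, -0.003], [0, 0, 0], 0.02], [[0, 0, -0.003], [0, 0, 0], 0.02], [[0, 0, -0.003], [0, 0, 0], 0.02], [[0, 0, -0.003], [0, 0, 0], 0.02], [[0, 0, -0.003], [0, 0, 0], 0.02]]'

```text
time_s: 23.3
tool_pos: [0.5412, -0.2047, -0.0066]
orientation: [0.828, 1.569, -2.181]
ft_force: [-6.3, -1.3, 4.1]
width: 0.235
```

Run:
```python
from h import *
s=bot.observe(); print(s["time_s"],s["tool_pos"],s["ft_force"]); go(jigpose(-.0,-.002,-.011,-np.pi/2))
blankpose("side","pics/s11.png")
```

```text
23.3 [ 0.54119369 -0.2047345  -0.00657722] [-6.32829192 -1.33291779  4.08387912]
shift mm [-5.6, -0.2, -2.5] rot [-0.0001, 0.0012, -0.0013] deg 0.1
side area 0.0 top-plane jig x -52.5 -42.8 y 44.6 44.6 | bottom-plane max y 15.2 rect [-47.6  44.6] [0.  9.7] 89.5
side area 0.5 top-plane jig x -33.0 -27.4 y 50.1 94.3 | bottom-plane max y 66.4 rect [-30.1  72.2] [ 5.5 44.2] 0.3
side area 159.0 top-plane jig x 8.4 50.8 y -22.2 61.0 | bottom-plane max y 32.1 rect [29.5 19.4] [82.9 42.2] 89.6
```

step_arm --steps '[[[0, 0, -0.0005], [0, 0, 0], 0.02], [[0, 0, -0.001], [0, 0, 0], 0.02], [[0, 0, -0.001], [0, 0, 0], 0.02], [[0, 0, -0.001], [0, 0, 0], 0.02], [[0, 0, -0.001], [0, 0, 0], 0.02], [[0, 0, -0.001], [0, 0, 0], 0.02], [[0, 0, -0.001], [0, 0, 0], 0.02], [[0, 0, -0.001], [0, 0, 0], 0.02], [[0, 0, -0.001], [0, 0, 0], 0.02], [[0, 0, -0.001], [0, 0, 0], 0.02]]'

```text
time_s: 24.18
tool_pos: [0.5412, -0.2047, -0.0066]
orientation: [0.243, 1.567, -2.766]
ft_force: [-11.3, -2.7, 6.1]
width: 0.233
```

step_arm --steps '[[[0, 0, 0.002], [0, 0, 0], 0.02], [[0, 0, 0.005], [0, 0, 0], 0.02], [[0, 0, 0.015], [0, 0, 0], 0.02], [[0, 0, 0.02], [0, 0, 0], 0.02], [[-0.03, 0, 0.02], [0, 0, 0], 0.02], [[-0.065, 0, 0.02], [0, 0, 0], 0.02], [[-0.065, 0.03, 0.0], [0, 0, 0], 0.01], [[-0.065, 0.06, -0.02], [0, 0, 0], 0.0], [[-0.065, 0.07, -0.03], [0, 0, 0], 0.0], [[-0.065, 0.07, -0.03], [0, 0, 0], 0.0]]'

```text
time_s: 25.02
tool_pos: [0.5838, -0.272, 0.0583]
orientation: [2.302, 1.566, -0.708]
ft_force: [0.1, 0.0, -1.2]
width: 0.0
```

Run:
```python
from h import *
s=bot.observe(); print(s["time_s"],s["tool_pos"],s["ft_force"],s["width"]*85.4); go(jigpose(.028,-.06,.05,-np.pi/2))
blankpose("side","pics/s12.png")
```

```text
25.0167 [ 0.5837505  -0.27198543  0.05832326] [ 0.11395813  0.0380455  -1.23124808] 0.03222853321316487
shift mm [-1.7, -14.5, 2.8] rot [-0.0015, -0.0029, -0.0032] deg 0.3
side area 0.0 top-plane jig x -49.3 -39.6 y 44.5 44.6 | bottom-plane max y 15.2 rect [-44.4  44.6] [0.  9.7] 89.5
side area 1.5 top-plane jig x 23.8 33.9 y -3.5 2.7 | bottom-plane max y -28.1 rect [28.8 -0.4] [ 6.1 10. ] 89.5
side area 35.0 top-plane jig x 12.1 50.8 y -22.2 61.0 | bottom-plane max y 32.1 rect [31.2 19.4] [82.9 38.6] 89.6
```

The blank is flush on the rail: pressed with 11 N, and measured x from 8.4 to 50.8 mm. Its end is at y ≈ 32, still clear of the stop. Now I'll drop behind the notched end and push along the rail.

step_arm --steps '[[[0, 0, 0.001], [0, 0, 0], 0.0], [[0.01, 0, 0.001], [-0.001, -0.003, -0.003], 0.0], [[0.02, 0, 0.001], [-0.001, -0.003, -0.003], 0.0], [[0.03, 0, 0.001], [-0.001, -0.003, -0.003], 0.0], [[0.04, 0, 0.001], [-0.001, -0.003, -0.003], 0.0], [[0.048, 0, 0.001], [-0.001, -0.003, -0.003], 0.0], [[0.054, 0, 0.001], [-0.001, -0.003, -0.003], 0.0], [[0.058, 0, 0.001], [-0.001, -0.003, -0.003], 0.0], [[0.061, 0, 0.001], [-0.001, -0.003, -0.003], 0.0], [[0.062, 0, 0.001], [-0.001, -0.003, -0.003], 0.0]]'

```text
time_s: 25.9
tool_pos: [0.5811, -0.27, -0.0039]
orientation: [-0.602, 1.568, 2.673]
ft_force: [1.1, -0.2, -0.5]
width: -0.0
```

step_arm --steps '[[[0, -0.004, 0], [0, 0, 0], 0.0], [[0, -0.008, 0], [0, 0, 0], 0.0], [[0, -0.012, 0], [0, 0, 0], 0.0], [[0, -0.016, 0], [0, 0, 0], 0.0], [[0, -0.02, 0], [0, 0, 0], 0.0], [[0, -0.024, 0], [0, 0, 0], 0.0], [[0, -0.027, 0], [0, 0, 0], 0.0], [[0, -0.03, 0], [0, 0, 0], 0.0], [[0, -0.032, 0], [0, 0, 0], 0.0], [[0, -0.032, 0], [0, 0, 0], 0.0]]'

```text
time_s: 26.73
tool_pos: [0.5769, -0.2379, -0.0034]
orientation: [-0.59, 1.568, 2.685]
ft_force: [0.6, 0.3, 0.3]
width: 0.005
```

Run:
```python
from h import *
s=bot.observe(); print(s["time_s"],s["tool_pos"],s["ft_force"],s["width"]*85.4); go(jigpose(.03,-.0,-.014,-np.pi/2))
blankpose("side","pics/s13.png")
```

```text
26.7333 [ 0.57686576 -0.23794668 -0.00338423] [0.59080945 0.26373897 0.2635868 ] 0.4072539888108788
shift mm [0.7, -39.9, -1.6] rot [0.0011, 0.0021, 0.0014] deg 0.2
side area 0.5 top-plane jig x -61.7 -58.5 y 50.4 83.8 | bottom-plane max y 55.6 rect [-58.7  67. ] [33.5  3.2] 85.1
side area 0.5 top-plane jig x -52.5 -27.4 y 44.5 94.3 | bottom-plane max y 66.4 rect [-33.7  65.9] [53.4 19.4] 68.5
side area 80.5 top-plane jig x 10.1 50.8 y -22.2 61.0 | bottom-plane max y 32.1 rect [30.5 19.4] [82.9 40.3] 89.6
```

step_arm --steps '[[[0.001, -0.002, 0], [0, 0, 0], 0.0], [[0.002, -0.004, 0], [0, 0, 0], 0.0], [[0.003, -0.006, 0], [0, 0.002, 0], 0.0], [[0.003, -0.008, 0], [0, 0.002, 0], 0.0], [[0.003, -0.01, 0], [0, 0.002, 0], 0.0], [[0.003, -0.012, 0], [0, 0.002, 0], 0.0], [[0.003, -0.012, 0], [0, 0.002, 0], 0.0], [[0.003, -0.012, 0], [0, 0.002, 0], 0.0], [[0.003, -0.012, 0], [0, 0.002, 0], 0.0], [[0.003, -0.012, 0], [0, 0.002, 0], 0.0]]'

```text
time_s: 27.62
tool_pos: [0.5753, -0.2264, -0.0064]
orientation: [-1.532, 1.569, 1.743]
ft_force: [-0.8, -0.1, 0.1]
width: 0.003
```

Run:
```python
from h import *
s=bot.observe(); print(s["time_s"],s["tool_pos"],s["ft_force"],s["width"]*85.4); go(jigpose(.03,-.0,-.014,-np.pi/2))
blankpose("side","pics/s14.png")
b=cv2.imread("pics/s14.png"); h=cv2.cvtColor(b,cv2.COLOR_BGR2HSV)
for X in(.02,.03,.04):
  pr=lambda y,z: proj("side",[*jigpose(X,y,0)[0][:2],z])[0].round(1)
  q=pr(.032,.01); print(X,q,[(y,h[y,int(round(q[0]))].tolist()) for y in range(160,184)])
```

```text
27.6167 [ 0.57527236 -0.22644581 -0.00640543] [-0.83896381 -0.11564763  0.11061115] 0.2794908124412149
shift mm [-2.4, -28.3, -1.6] rot [0.0007, 0.0001, 0.0014] deg 0.1
side area 0.5 top-plane jig x -33.0 -27.4 y 50.1 94.3 | bottom-plane max y 66.4 rect [-30.1  72.2] [ 5.5 44.2] 0.3
side area 11.0 top-plane jig x 12.5 47.6 y 55.1 61.0 | bottom-plane max y 32.1 rect [30.1 58. ] [ 5.6 35.1] 89.4
side area 46.5 top-plane jig x 10.3 50.7 y -9.7 37.9 | bottom-plane max y 8.3 rect [30.5 14.3] [47.7 40.1] 89.6
0.02 [250.4 178. ] [(160, [20, 10, 73]), (161, [20, 18, 127]), (162, [19, 19, 150]), (163, [16, 19, 148]), (164, [20, 16, 146]), (165, [19, 53, 174]), (166, [20, 90, 218]), (167, [20, 97, 221]), (168, [20, 97, 221]), (169, [20, 98, 216]), (170, [20, 99, 206]), (171, [25, 86, 234]), (172, [29, 50, 248]), (173, [30, 32, 248]), (174, [30, 33, 247]), (175, [30, 32, 248]), (176, [29, 55, 248]), (177, [22, 99, 221]), (178, [20, 85, 201]), (179, [114, 63, 194]), (180, [107, 196, 241]), (181, [108, 187, 233]), (182, [109, 188, 138]), (183, [109, 203, 138])]
0.03 [247.3 178. ] [(160, [120, 11,
[... 378 characters left out ...]
), (178, [20, 83, 194]), (179, [114, 63, 194]), (180, [108, 195, 241]), (181, [108, 187, 232]), (182, [109, 187, 134]), (183, [109, 203, 138])]
0.04 [244.3 178. ] [(160, [15, 16, 98]), (161, [15, 22, 142]), (162, [16, 22, 154]), (163, [16, 22, 152]), (164, [19, 19, 149]), (165, [18, 39, 169]), (166, [19, 78, 208]), (167, [20, 101, 218]), (168, [27, 73, 243]), (169, [31, 29, 251]), (170, [30, 31, 248]), (171, [29, 33, 248]), (172, [30, 34, 247]), (173, [30, 33, 247]), (174, [30, 33, 247]), (175, [30, 33, 248]), (176, [29, 51, 248]), (177, [23, 97, 225]), (178, [20, 96, 199]), (179, [118, 61, 184]), (180, [108, 199, 241]), (181, [108, 194, 227]), (182, [109, 195, 135]), (183, [109, 210, 129])]
```

```bash
cat >> h.py <<'E'
def endy(f,X=.03,n="side"):
    # front top edge of blank: sat rises from top face to front face, along jig line x=X at z=.03
    b=cv2.imread(f) if isinstance(f,str) else f; s=cv2.cvtColor(b,cv2.COLOR_BGR2HSV)[...,1].astype(np.float32)
    ys=np.arange(.0,.075,.0005); q=np.array([proj(n,[*jigpose(X,y,0)[0][:2],.03])[0] for y in ys]).astype(np.float32)
    v=cv2.remap(s,q[:,0].reshape(1,-1),q[:,1].reshape(1,-1),cv2.INTER_LINEAR).ravel()
    i=[k for k in range(1,len(v)) if v[k-1]<65<=v[k]]
    return [round(float(ys[k])*1000,1) for k in i]
E
python3 - <<'E'
from h import *
for f in("s11","s12","s13","s14"): print(f,[endy(f"pics/{f}.png",X) for X in(.015,.02,.03,.04,.045)])
E
```

```text
s11 [[39.5], [39.5, 67.0], [39.0, 67.0], [39.0, 66.5], [39.0, 68.0]]
s12 [[39.5], [39.5, 67.0], [39.0, 67.0], [39.0, 66.5], [39.0, 68.5]]
s13 [[39.0], [39.0, 67.0], [39.0, 67.0], [39.5, 66.5], [38.5, 68.0]]
s14 [[51.0], [51.5, 67.0], [10.0, 51.0, 67.0], [51.5, 66.5], [51.0, 68.0]]
```

step_arm --steps '[[[0, -0.001, 0], [0, 0, 0], 0.0], [[0, -0.002, 0], [0, 0, 0], 0.0], [[0, -0.0025, 0], [0, 0, 0], 0.0], [[0, -0.003, 0], [0, 0, 0], 0.0], [[0, -0.0035, 0], [0, 0, 0], 0.0], [[0, -0.004, 0], [0, 0, 0], 0.0], [[0, -0.0045, 0], [0, 0, 0], 0.0], [[0, -0.005, 0], [0, 0, 0], 0.0], [[0, -0.005, 0], [0, 0, 0], 0.0], [[0, -0.005, 0], [0, 0, 0], 0.0]]'

```text
time_s: 28.5
tool_pos: [0.5746, -0.2214, -0.0064]
orientation: [-1.511, 1.569, 1.764]
ft_force: [-0.1, -1.1, -0.9]
width: 0.002
```

Run:
```python
from h import *
s=bot.observe(); print(s["time_s"],s["tool_pos"],s["ft_force"]); go(jigpose(.03,-.0,-.014,-np.pi/2))
b=optics.get_image("side"); cv2.imwrite("pics/s15.png",b); print([endy(b,X) for X in(.015,.02,.03,.04,.045)])
```

```text
28.5 [ 0.57459135 -0.22139775 -0.0064103 ] [-0.12753401 -1.11310175 -0.94172934]
shift mm [-2.4, -23.2, -1.6] rot [0.0008, 0.0001, 0.0015] deg 0.1
[[55.5], [56.0, 67.0], [1.0, 17.5, 56.0, 67.0], [56.0], [55.5, 68.0]]
```

step_arm --steps '[[[0, -0.0005, 0], [0, 0, 0], 0.0], [[0, -0.001, 0], [0, 0, 0], 0.0], [[0, -0.0015, 0], [0, 0, 0], 0.0], [[0, -0.002, 0], [0, 0, 0], 0.0], [[0, -0.002, 0], [0, 0, 0], 0.0], [[0, -0.002, 0], [0, 0, 0], 0.0], [[0, -0.002, 0], [0, 0, 0], 0.0], [[0, -0.002, 0], [0, 0, 0], 0.0], [[0, -0.002, 0], [0, 0, 0], 0.0], [[0, -0.002, 0], [0, 0, 0], 0.0]]'

```text
time_s: 29.38
tool_pos: [0.5745, -0.2202, -0.0062]
orientation: [-3.023, 1.57, 0.252]
ft_force: [-0.5, -5.6, -0.4]
width: -0.002
```

step_arm --steps '[[[0, -0.0005, 0], [0, 0, 0], 0.0], [[0, -0.001, 0], [0, 0, 0], 0.0], [[0, -0.001, 0], [0, 0, 0], 0.0], [[0, -0.001, 0], [0, 0, 0], 0.0], [[0, -0.001, 0], [0, 0, 0], 0.0], [[0, -0.001, 0], [0, 0, 0], 0.0], [[0, -0.001, 0], [0, 0, 0], 0.0], [[0, -0.001, 0], [0, 0, 0], 0.0], [[0, -0.001, 0], [0, 0, 0], 0.0], [[0, -0.001, 0], [0, 0, 0], 0.0]]'

```text
time_s: 30.22
tool_pos: [0.5746, -0.2201, -0.006]
orientation: [2.16, 1.569, -0.848]
ft_force: [-0.0, -8.6, -0.0]
width: -0.002
```

step_arm --steps '[[[0, 0.003, 0], [0, 0, 0], 0.0], [[0, 0.008, 0], [0, 0, 0], 0.0], [[0, 0.018, 0], [0, 0, 0], 0.0], [[0, 0.03, 0], [0, 0, 0], 0.0], [[-0.03, 0.03, 0], [0, 0, 0], 0.0], [[-0.07, 0.03, 0], [0, 0, 0], 0.0], [[-0.11, 0.03, 0], [0, 0, 0], 0.0], [[-0.14, 0.06, 0], [0, 0, 0], 0.0], [[-0.14, 0.1, 0], [0, 0, 0], 0.0], [[-0.14, 0.12, 0], [0, 0, 0], 0.0]]'

```text
time_s: 31.05
tool_pos: [0.5907, -0.3423, 0.1361]
orientation: [2.376, 1.566, -0.634]
ft_force: [0.2, -0.4, -1.7]
width: -0.0
```

Run:
```python
from h import *
s=bot.observe(); print(s["time_s"],s["tool_pos"],s["ft_force"])
b=optics.get_image("side"); cv2.imwrite("pics/s16.png",b); print("end y",[endy(b,X) for X in(.015,.02,.03,.04,.045)])
blankpose("side"); t=optics.get_image("top"); cv2.imwrite("pics/t16.png",t); blankpose("top")
hs=cv2.cvtColor(b,cv2.COLOR_BGR2HSV)
# gap check: row profile along jig x at z=.03 on lines y=10,30,50
for Y in(0,.02,.04,.05):
  xs=np.arange(0,.06,.0005); q=np.array([proj("side",[*jigpose(x,Y,0)[0][:2],.03])[0] for x in xs]).astype(np.float32)
  v=cv2.remap(b[...,1].astype(np.float32),q[:,0].reshape(1,-1),q[:,1].reshape(1,-1),1).ravel(); print(Y,v[::4].astype(int).tolist())
```

```text
31.05 [ 0.59073187 -0.34227702  0.13610654] [ 0.17869421 -0.38778546 -1.72327833]
end y [[56.0, 67.0], [56.0], [8.5, 18.0, 56.0, 67.0], [56.5, 67.0], [56.5, 68.0]]
side area 0.0 top-plane jig x 50.4 50.7 y -3.6 43.7 | bottom-plane max y 14.2 rect [50.6 20. ] [47.3  0. ] 89.6
side area 0.5 top-plane jig x 12.7 47.6 y 55.1 61.0 | bottom-plane max y 32.1 rect [30.6 60.8] [ 5.5 35.5] 80.3
side area 1.0 top-plane jig x 24.2 34.2 y 14.6 20.6 | bottom-plane max y -9.5 rect [29.2 17.6] [5.9 9.9] 89.5
top area 40.5 top-plane jig x -143.8 -94.7 y -131.0 -93.7 | bottom-plane max y -98.1 rect [-117.8 -112.4] [29.8 49.5] 81.0
top area 305.0 top-plane jig x -120.0 -0.4 y 57.4 162.7 | bottom-plane max y 162.1 rect [-71.5 119.5] [154.1  43. ] 42.4
top area 851.0 top-plane jig x -135.1 85.1 y -159.7 16.4 | bottom-plane max y 13.7 rect [ -42.7 -102.8] [ 98.8 271.2] 51.7
0 [245, 245, 245, 245, 245, 245, 246, 246, 246, 246, 246, 246, 246, 246, 246, 247, 247, 247, 246, 246, 246, 247, 248, 248, 236, 208, 161, 115, 129, 166]
0.02 [245, 245, 245, 244, 244, 244, 245, 246, 246, 247, 247, 242, 233, 201, 170, 169, 182, 211, 231, 245, 246, 247, 248, 248, 235, 201, 158, 117, 137, 147]
0.04 [246, 246, 245, 244, 244, 244, 245, 246, 246, 246, 246, 246, 246, 246, 246, 246, 246, 246, 246, 246, 246, 247, 247, 247, 235, 190, 151, 116, 131, 168]
0.05 [246, 246, 246, 246, 246, 247, 247, 247, 247, 247, 247, 247, 247, 247, 247, 247, 247, 247, 248, 248, 248, 248, 248, 249, 242, 208, 164, 116, 125, 157]
```

Run:
```python
from h import *
for f in("s12","s16"):
  b=cv2.imread(f"pics/{f}.png"); s=cv2.cvtColor(b,cv2.COLOR_BGR2HSV)[...,1].astype(np.float32)
  for Y in(.0,.01,.02,.03,.04,.05):
    xs=np.arange(-.01,.07,.0005); q=np.array([proj("side",[*jigpose(x,Y,0)[0][:2],.03])[0] for x in xs]).astype(np.float32)
    v=cv2.remap(s,q[:,0].reshape(1,-1),q[:,1].reshape(1,-1),1).ravel(); g=cv2.remap(b[...,1].astype(np.float32),q[:,0].reshape(1,-1),q[:,1].reshape(1,-1),1).ravel()
    lo=[round(xs[i]*1000,1) for i in range(1,len(v)) if v[i-1]<17<=v[i]]; hi=[round(xs[i]*1000,1) for i in range(1,len(v)) if g[i-1]>200>=g[i] and xs[i]>.045]
    print(f,Y,"-x edge",lo[:2],"rail edge",hi[:1])
```

```text
s12 0.0 -x edge [np.float64(8.5), np.float64(57.0)] rail edge [np.float64(50.5)]
s12 0.01 -x edge [np.float64(9.0), np.float64(57.5)] rail edge [np.float64(51.0)]
s12 0.02 -x edge [np.float64(9.0), np.float64(58.0)] rail edge [np.float64(51.0)]
s12 0.03 -x edge [np.float64(9.5), np.float64(58.0)] rail edge [np.float64(51.0)]
s12 0.04 -x edge [np.float64(9.0)] rail edge [np.float64(49.0)]
s12 0.05 -x edge [np.float64(9.5)] rail edge []
s16 0.0 -x edge [np.float64(10.0), np.float64(34.5)] rail edge [np.float64(51.0)]
s16 0.01 -x edge [np.float64(10.0), np.float64(58.0)] rail edge [np.float64(51.0)]
s16 0.02 -x edge [np.float64(10.0), np.float64(58.0)] rail edge [np.float64(50.5)]
s16 0.03 -x edge [np.float64(9.0), np.float64(57.5)] rail edge [np.float64(49.5)]
s16 0.04 -x edge [np.float64(9.5)] rail edge [np.float64(50.0)]
s16 0.05 -x edge [np.float64(10.5)] rail edge [np.float64(51.0)]
```

Flush on both: x runs from about 10 to 50.5 mm, the end is at the stop, and it sits parallel. The arm is clear, so I'm handing in.

```bash
python3 -c "
from workcell import bot,workorder
print(bot.observe()['dq'].round(4)); print(workorder.close_job())"
```

```text
[ 0.0284 -0.0152  0.023   0.0012 -0.0026  0.0041]
the job is handed in; nothing more can be done
None
```

The blank is on the jig, pushed home against the rail and the end stop, with its notched end towards the red mark. I handed the job in at about 31 s of the 67 s allowed. No verdict was reported.

- **Pick:** I gripped the blank across its width with the gripper tilted along the slope's normal. I then lifted it straight back, clear of the lamp; the wrist force stayed around 5 N or less at the rest.
- **Place:** It was set on the jig under force control, with 17 N at contact, and only then released.
- **Push home:** It was pressed on the rail with about 11 N while its end was still about 16 mm from the stop. It was then pushed along the rail and pressed on the stop with about 9 N.

**Last checks** (side camera, in the jig's frame):
- The blank spans x from about 10 to 50.5 mm.
- Its end reads 56 to 56.5 mm against the stop face at 55 mm. I put the difference down to an error of about 1 mm in my edge reading, since the force showed firm contact.
- Both edges are parallel to the rail to roughly 1°. The gripper was empty and clear of everything.

**What disagreed or was not checked:**
- **Fingertips:** In the images they sat 20 to 26 mm behind the reported tool point, not 17 mm ahead of it. I worked from the images and contact forces instead.
- **Blank position before the pushes:** My first estimate of its y position was about 6 mm short, because the end stop hid its lower edge. I corrected this before the final push.
- **Top camera:** The arm blocked its view, so the final check rests on the side camera alone.
- **Bystanders:** I did not measure them again at the end. I kept the planned path clear of them, and no force suggested contact.

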